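Clamp a turning blank in a hinged jig, pin it and hold it squeezed

TASK

Stand the tall round wooden blank upright on the small raised post inside the open hinged jig, swing the jig's loose half shut against the blank, and push the wood-handled steel pin fully home, down through the two lined-up lug holes. Then pinch the jig's two upright tabs together with the gripper and finish like that, still firmly squeezing them so that the halves stay pressed shut; do not let go at the end. Leave the octagonal blank and the tin where they are.

Things in the scene. Friction and masses are not known exactly. Their poses are not given: they have to be found in the camera images.
- jig: wooden clamshell jig fixed to the bench, 190 x 62 mm shut, hinge at one end, steel lugs at the other. Origin on the bench, midway between the halves; x points from hinge to lugs, y from the loose to the fixed half, z up (only yaw varies). Fixed cheek: inner face y = +23 mm, outer +31 mm, x -50 to +48 mm, top 44 mm high
- jaw (a joint): swing of the loose half about the vertical hinge, rad: 0 = shut (cheeks parallel, 46 mm apart, just touching the blank), grows as it opens, clockwise from above; starts 0.6 to 1.1, stops at 1.3 and -0.012. The stiff hinge stays where it is left; turning it takes 0.3 N m (2.5 N at the tab). The loose half mirrors the fixed one (cheek top at 44 mm).
- hinge (a point): point on the vertical hinge axis at height 44 mm; in the jig's frame x = -58 mm, y = 0
- support (a point): centre of the flat top of the small round post (28 mm across, top 20 mm above the bench) on which the blank stands; in the jig's frame x = 0, y = -4 mm, so that a centred blank clears the fixed cheek by 4 mm; shutting the loose half slides it those 4 mm to the fixed cheek, which is right
- hole (a point): centre of the upper mouth of the fixed lower lug's hole, 28 mm high, at x = 102 mm, y = 0 of the jig. Lower lug: heights 14 to 28 mm; when shut the loose half's upper lug lies over it (30 to 44 mm) with the same hole. Holes vertical, right through, 15 mm in diameter, 2 mm chamfers; lugs 42 mm (x) by 36 mm (y)
- tab_fixed (a point): upright dark steel tab of the fixed half, 22 mm (along jig x) by 12 mm (y), from height 8 to 74 mm; the point is its centre (height 41 mm), in the jig's frame x = 67 mm, y = +12 mm
- tab_swing (a point): the same tab on the loose half; the point is its centre, at x = 67 mm, y = -12 mm of the jig when shut; it turns with the loose half. Shut, the two tabs measure 36 mm over their outer faces, and are to be pinched along the jig's y; the tabs stand clear above the cheeks and lugs (44 mm)
- blank_mid (a point): centre of the tall round wooden blank, 46 mm in diameter, 65 mm tall, about 75 g, upright on the bench at the start (centre 32.5 mm high); z along it. It stands left or right of the jig, the pin's rack on the other side. Held by its upper part it can be set down with the fingers above the jig's cheeks
- pin_grip (a point): centre of the pin's round wooden handle (22 mm in diameter, 44 mm long); below it a 12 mm steel shank 34 mm long, tip tapered. At the start it stands in a hole of a dark wooden rack (64 x 50 mm, 40 mm high, fixed), handle on the rack's top, centre 62 mm high. Fully home the handle rests on the upper lug, centre 66 mm high
- pin_tip (a point): lower end of the pin's shank, 56 mm below the handle's centre; z axis up along the pin
- octagon: bystander: octagonal carving blank 75 mm across, 40 mm tall; origin at its underside
- tin: bystander: grey round tin, 72 mm across, 70 mm tall; origin at its underside
There are look-alikes about, which are no part of the job. What is shaped like the part that bears pin_grip but yellow is not meant. What is shaped like the part that bears blank_mid but blue is not meant.

How it is judged (in metres and radians):
On the way, in this order (a step that is already met when the one before it is completed fails the run):
1. the round blank stands upright on the post, the jig still open (horizontal distance between blank_mid and support below 0.012 m and z of blank_mid in the frame of jig between 0.0485 and 0.0565 m and angle between blank_mid's own z axis and vertical below 0.09 rad and value of joint jaw above 0.2 rad), for 0.2 s.
2. the loose half is shut against the blank (horizontal distance between blank_mid and support below 0.012 m and z of blank_mid in the frame of jig between 0.0485 and 0.0565 m and angle between blank_mid's own z axis and vertical below 0.09 rad and value of joint jaw below 0.03 rad), for 0.2 s.
3. the pin is home through both lugs (all of step 2 and z of pin_grip in the frame of jig below 0.07 m and horizontal distance between pin_tip and hole below 0.005 m and angle between the z axis of pin_tip and the z axis of jig, either way round below 0.12 rad), for 0.2 s.
At the end, for the whole second after the job is handed in: Blank upright (0.09 rad) on the post, axis within 12 mm of its centre, centre 48.5 to 56.5 mm high; jaw below 0.03 rad; pin upright (0.12 rad), tip within 5 mm of the hole axis, handle centre below 70 mm; fingers press both tabs with over 4 N each, through the last second (all of step 3 and contact force between the fingers and tab_fixed above 4 N and contact force between the fingers and tab_swing above 4 N); the arm keeps its last pose, push and grip.
It fails at once if one of the other things (octagon, tin) is moved by more than 40 mm (distance of any of octagon, tin from where it was at the start of the episode above 0.04 m).
It also fails if it takes over 72 s, if anything falls off the work surface, if the arm or the gripper's body presses on something with over 40 N, if the wrist force passes 120 N, or if a joint passes its speed limit or range.

ROBOT

A 6-joint arm with a two-finger parallel gripper is mounted at the origin on the work surface. World frame = base frame: x ahead of the robot, y to its left, z up, the work surface at z = 0. Lengths are in mm, angles in rad, forces in N, time in s.
With the tool pointing down it reaches from about 275 to 1000 mm from the base axis. Payload 8.4 kg.
Tool frame: the origin (TCP) lies midway between the tips of the shut fingers; the grasp point (between the pads) lies 19 mm behind it (r.grip_point_offset is the distance from the TCP to the grasp point, in mm); z points along the fingers, x is the direction in which the jaws open and shut, and the axes are right-handed (so a half turn about z gives the same grasp; the last joint's range is limited). The gripper opens to 85 mm and grips with 20 to 120 N. Pads are 22 mm wide; open, the fingers measure 114 mm over their backs; the gripper's body (76 mm by 85 mm) begins 54 mm behind the grasp point. The pads swing forward as they close: fully open they stand 13 mm farther back than shut.
Start: joints at [-1.23, 0.353, 1.633, -0, 1.155, -0.002], TCP at [210.077, -588.639, 231.281] pointing down, gripper open.
Joint ranges: [-2.63, 2.63], [-0.92, 2.1], [0.06, 2.66], [-1.3, 4.44], [0, 2.69], [-3.02, 3.02]. Speed limits (rad/s): [2.22, 2.22, 2.79, 3.14, 3.14, 3.14].

INTERFACE

Orientations are given as [roll, pitch, yaw] about the fixed x, y, z axes, in that order (R = Rz(yaw) Ry(pitch) Rx(roll)).
In Python, from rig import monitor, vision, sign_off, r gives the robot as it stands.
- The arm moves only by the shell command python3 -m inch 'ROWS' [FORCE]. ROWS is JSON, a list of rows, each an object with "dp": the shift along the tool's x, y, z in mm, a list of three; "angular": the turn, a rotation vector about the tool's x, y, z in rad, a list of three; "fingers": the closure in counts, from 0 (fully open) to 255 (shut). A call has 1 to 12 rows; each row is the pose to reach, as a shift and turn from the pose commanded when the call began, along the tool's axes at that moment; what a row does not reach only later rows make up. A row lasts 1/12 s, in which the tool goes at most 41.7 mm and 7.16 degrees, less where a joint would pass 70% of its speed; a pose out of reach is approached as far as the arm can. A call with a gripper value outside its range is refused whole. The fingers move at their own pace and stop on an object; FORCE is the grip in N (left out, the last holds). Time passes only in rows, so rows that repeat a pose let the fingers close. It gives the time, the measured TCP pose, the force and the opening at its end, in the units of the state.
- monitor.sense(): the state, without advancing time (a new reading comes with each control period).
- vision.grab_frame(name): name is "side" or "top"; returns (picture, depth): 420x560x3 uint8, blue, green, red; 420x560 float32, mm along the optical axis (not along the pixel's ray), 0 where there is no reading.
- vision.camera_params(name): a dict with "fx", "fy", "cx", "cy" (pixels), "distortion" ([k1, k2, p1, p2, k3] as OpenCV has them; the pictures are not rectified), "R" (3x3) and "t" (3): a world point X has camera coordinates R X + t. Camera axes: x right, y down, z forward; pixel columns grow to the right and rows downward; lengths in mm; the calibration is good to about 2 mm. A picture is of the moment at which its call begins. camera_params takes no time and is no camera call.
- sign_off(): hands the job in, once; it reports no verdict.
The state is a dict: "clock": time; "qpos": joint angles; "qvel": joint speeds; "joint_efforts": joint torques, N m; "eef_pos": TCP position; "tcp_rot": TCP orientation; "contact_force": force on the tool from outside, world axes, zero at the start; "wrist_torque": the same for the moment, N m; "opening": opening from 0.0 (shut) to 1.0 (fully open).
Only numpy, scipy, OpenCV 4.12 (cv2) and the standard library are available. Lean on these libraries where they do the work, as an engineer would, in place of code of your own. Each camera call takes 0.05 s, during which the arm holds its last target.

## Working session

There is one attempt and no reset: what is moved stays moved. The work goes in short steps, Python scripts to look and compute and a shell command to move; the robot and the scene stay as the last step left them, time stands still between calls to the robot, and variables do not carry over. Pictures are saved under pics/ and viewed, and the job is handed in when it is done.

```bash
ls; mkdir -p pics; python3 - <<'E'
from rig import monitor, vision, r
import cv2,numpy as np
print(monitor.sense()); print(r.grip_point_offset)
for n in("side","top"):
    im,d=vision.grab_frame(n); cv2.imwrite(f"pics/{n}0.png",im); np.save(f"{n}0.npy",d)
    print(n,vision.camera_params(n))
E
```

```text
pics
{'clock': 0.0, 'qpos': array([-1.23039680e+00,  3.53633837e-01,  1.63414876e+00,  4.73996531e-06,
        1.15523275e+00, -2.43735577e-03]), 'qvel': array([ 0.00068781, -0.00038786,  0.00070835,  0.00032441, -0.00111382,
        0.00106369]), 'joint_efforts': array([-1.81647782e-03, -6.05249548e+01, -3.42062938e+01, -1.28890847e-04,
        9.38151759e-03,  9.11504139e-05]), 'eef_pos': array([ 209.91421879, -588.16854584,  230.56438074]), 'tcp_rot': array([-3.14158485e+00,  1.42267882e-03, -1.22796136e+00]), 'contact_force': array([-0.37824869,  0.48545023,  0.15158153]), 'wrist_torque': array([-0.00364069,  0.0202023 , -0.01962565]), 'opening': 0.9967830642631079}
18.700000000000003
side {'fx': 441.9956553330241, 'fy': 441.9956553330241, 'cx': 280.7713216024038, 'cy': 206.5702283289804, 'distortion': array([-0.04188229,  0.        ,  0.        ,  0.        ,  0.        ]), 'R': array([[-0.92859377, -0.37109362, -0.00177195],
       [-0.23427546,  0.58992114, -0.77272767],
       [ 0.28779962, -0.71713498, -0.63473522]]), 't': array([548.07128911, 179.8944034 , 887.4479202 ])}
top {'fx': 486.5031127167611, 'fy': 486.5031127167611, 'cx': 275.62779938832614, 'cy': 211.70204737568696, 'distortion': array([-0.12839228,  0.        ,  0.        ,  0.        ,  0.        ]), 'R': array([[ 0.00409906, -0.99993853,  0.01030209],
       [-0.99006457, -0.00550617, -0.1405056 ],
       [ 0.14055369, -0.0096238 , -0.99002628]]), 't': array([ -25.12146081,  583.06826191, 1146.05754905])}
```

View pics/top0.png

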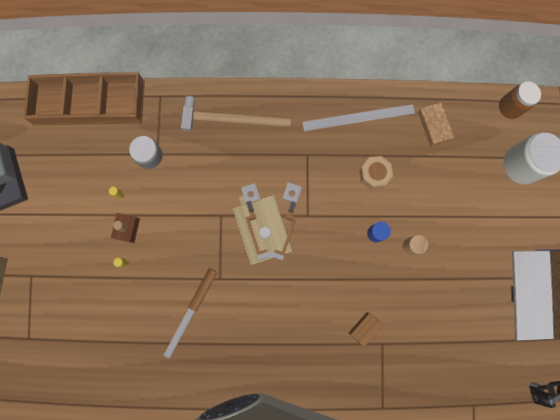

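View pics/side0.png

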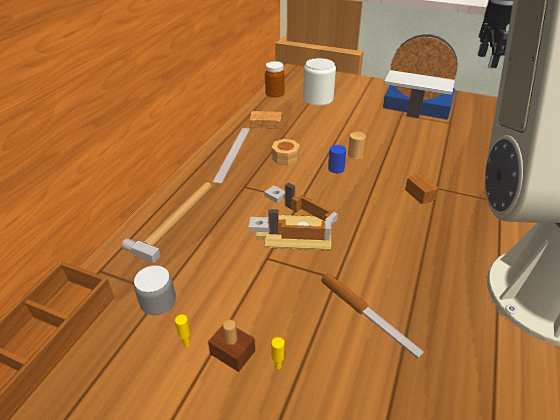

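Candidates in the top view:
- **Blank:** the wood-coloured cylinder at (418,245) fits. The blue one at (380,232) is excluded by colour.
- **Pin:** the wood-handled one in the dark rack at (118,226) fits. The yellow ones at (113,191) and (118,262) are excluded.

I'll confirm both in an enlarged crop.

```bash
cat > h.py <<'E'
import numpy as np,cv2
from rig import vision,monitor
def cloud(n,d):
    c=vision.camera_params(n);K=np.array([[c['fx'],0,c['cx']],[0,c['fy'],c['cy']],[0,0,1]])
    v,u=np.mgrid[:420,:560]
    p=cv2.undistortPoints(np.stack([u,v],-1).reshape(-1,1,2).astype(np.float64),K,c['distortion']).reshape(420,560,2)
    X=np.dstack([p*d[...,None],d]); return (X-c['t'])@c['R']
def proj(n,P):
    c=vision.camera_params(n);K=np.array([[c['fx'],0,c['cx']],[0,c['fy'],c['cy']],[0,0,1]])
    return cv2.projectPoints(np.array(P,float).reshape(-1,1,3),cv2.Rodrigues(c['R'])[0],c['t'],K,c['distortion'])[0].reshape(-1,2)
E
python3 - <<'E'
from h import *
im=cv2.imread("pics/top0.png");d=np.load("top0.npy");W=cloud("top",d)
a=cv2.resize(im[170:280,220:310],None,fx=5,fy=5,interpolation=cv2.INTER_CUBIC)
b=cv2.resize(im[210:270,360:440],None,fx=4,fy=4,interpolation=cv2.INTER_CUBIC)
c=cv2.resize(im[180:275,90:150],None,fx=3,fy=3,interpolation=cv2.INTER_CUBIC)
o=np.zeros((550,780,3),np.uint8);o[:550,:450]=a;o[:240,455:775]=b;o[250:535,455:635]=c;cv2.imwrite("pics/crop0.png",o)
for n in("top","side"):
    d=np.load(n+"0.npy");W=cloud(n,d)
    print(n)
    for nm,x,y,z0,z1,rad in():pass
    np.save(n+"W.npy",W)
W=np.load("topW.npy")
for u,v in [(418,245),(380,232),(118,226),(125,235),(144,150),(378,172),(265,232),(292,193),(251,192),(270,215),(250,230),(300,300)]: print(u,v,W[v,u].round(1))
E
```

```text
top
side
418 245 [ 501.  -365.1   63.6]
380 232 [ 532.  -272.4   65.7]
118 226 [540.5 350.2  86.8]
125 235 [523.7 346.6  40. ]
144 150 [729.7 300.6  70.3]
378 172 [ 683.4 -275.8   46.3]
265 232 [535.9   3.6  15.5]
292 193 [638.  -64.3  -4.1]
251 192 [ 416.3  -10.9 1216.8]
270 215 [579.4  -8.6   8.6]
250 230 [537.6  39.6  45.2]
300 300 [368.8 -83.7   3.5]
```

View pics/crop0.png

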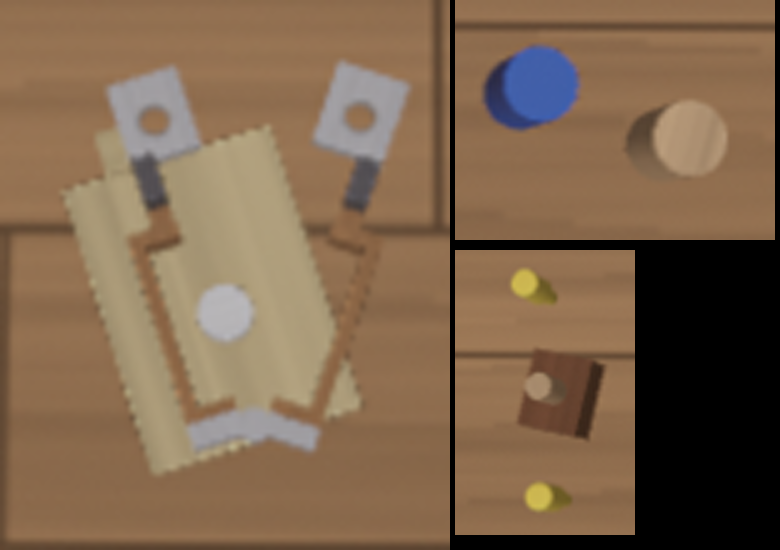

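The crop confirms the wooden blank at (418,245) and the wood-handled pin in the dark rack at (118,226). The jig's white post is at about (265,232.6). The fixed lug hole is at about (250.8,194) and the loose lug hole at about (291.6,193.2).

```bash
cat >> h.py <<'E'
def hit(n,uv,z):
    c=vision.camera_params(n);K=np.array([[c['fx'],0,c['cx']],[0,c['fy'],c['cy']],[0,0,1]])
    p=cv2.undistortPoints(np.array([[uv]],float),K,c['distortion'])[0,0]
    o=-c['R'].T@c['t'];r=c['R'].T@np.array([p[0],p[1],1]);return o+r*(z-o[2])/r[2]
E
python3 - <<'E'
from h import *
s=hit("top",(265-.4,232.6-.4),20);h=hit("top",(250.4,193.6),28);l=hit("top",(291.2,192.8),44)
print(s,h,l)
v=(h-s)[:2]; # jig vec (102,4)
yaw=np.arctan2(v[1],v[0])-np.arctan2(4,102);print(np.hypot(*v),yaw)
for n in("top","side"):
    W=np.load(n+"W.npy")
    for nm,c,rad,z in(("blank",(500,-365),40,65),("pin",(540,350),20,84),("rack",(535,350),50,40),("tin",(730,300),50,70),("oct",(690,-275),50,40)):
        m=(np.hypot(W[...,0]-c[0],W[...,1]-c[1])<rad)&(abs(W[...,2]-z)<4)
        P=W[m];
        if len(P)<4: print(n,nm,len(P));continue
        (cc,wh,an)=cv2.minAreaRect(P[:,:2].astype(np.float32));print(n,nm,len(P),P.mean(0).round(1),np.round(cc,1),np.round(wh,1),round(an,1),cv2.minEnclosingCircle(P[:,:2].astype(np.float32)))
im=cv2.imread("pics/side0.png")
o=np.zeros((600,800,3),np.uint8)
o[:400,:600]=cv2.resize(im[170:260,230:365],(600,400),interpolation=cv2.INTER_CUBIC)
o[400:600,:260]=cv2.resize(im[120:180,320:398],(260,200),interpolation=cv2.INTER_CUBIC)
o[400:600,270:530]=cv2.resize(im[310:370,200:278],(260,200),interpolation=cv2.INTER_CUBIC)
cv2.imwrite("pics/crop1.png",o)
E
```

```text
[534.91420513   4.51817265  20.        ] [630.088053    40.34902722  28.        ] [629.78690817 -60.24384518  44.        ]
101.69518896525626 0.32087017008834895
top blank 256 [ 502.8 -365.3   64.9] [ 502.3 -365.7] [43.1 44. ] 68.7 ((503.10595703125, -366.05511474609375), 22.999853134155273)
top pin 59 [543.3 352.2  84.6] [543.1 351.9] [17.9 19.4] 82.0 ((544.1924438476562, 352.9621276855469), 10.92809009552002)
top rack 401 [542.6 349.9  40. ] [543.5 352.5] [52.5 64.6] 79.5 ((543.734130859375, 352.97772216796875), 39.56689453125)
top tin 492 [733.9 306.4  70.3] [732.9 305.6] [66.3 63.2] 23.6 ((733.445068359375, 305.71392822265625), 33.70912551879883)
top oct 640 [ 687.1 -274.5   40.2] [ 687.8 -274.5] [73.7 72.9] 50.1 ((687.5299682617188, -274.6371154785156), 39.23377990722656)
side blank 118 [ 500.6 -361.8   64.7] [ 500.7 -362. ] [47.5 43.2] 88.4 ((503.21697998046875, -362.1216125488281), 25.180513381958008)
side pin 120 [541.9 355.9  83.5] [542.2 355.3] [20.6 20.7] 50.4 ((542.5343627929688, 354.790283203125), 11.374350547790527)
side rack 708 [538.2 359.8  40.3] [542.2 354.6] [49.4 65.2] 79.7 ((541.8156127929688, 355.93060302734375), 39.201873779296875)
side tin 729 [730.8 308.2  70. ] [731.2 307.3] [64.9 64.6] 58.3 ((732.1146850585938, 308.3939208984375), 34.46311569213867)
side oct 336 [ 684.9 -271.    40. ] [ 685.9 -272.7] [76.6 77.5] 50.9 ((686.4041748046875, -272.35870361328125), 41.56928634643555)
```

View pics/crop1.png

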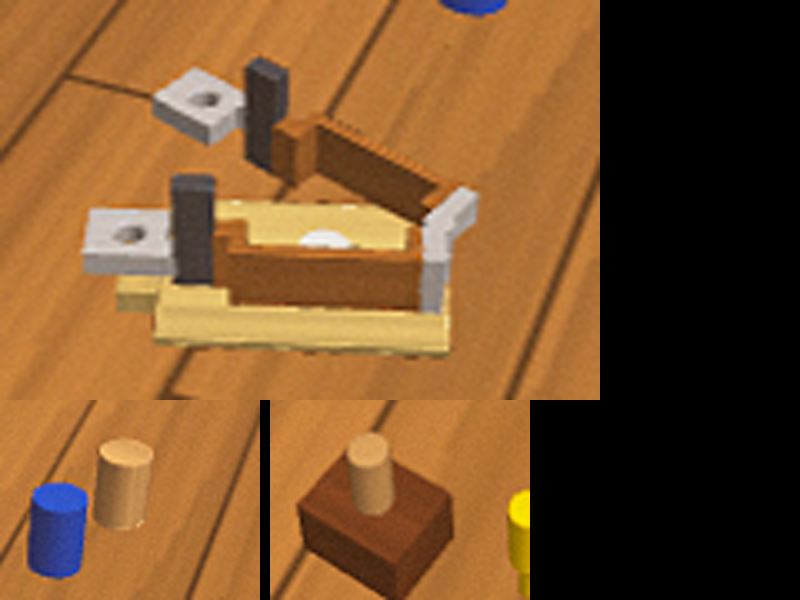

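```bash
cat > fit.py <<'E'
from h import *
from scipy.optimize import least_squares
def jigpts(x,y,yaw,jaw):
    R=lambda a:np.array([[np.cos(a),-np.sin(a)],[np.sin(a),np.cos(a)]])
    def F(p): return np.r_[R(yaw)@np.array(p[:2])+[x,y],p[2]]
    def L(p):
        q=np.array(p[:2])-[-58,0]; q=R(-jaw)@q+[-58,0]; return F([*q,p[2]])
    return F,L
obs={"top":[("F",(0,-4,20),(264.6,232.2)),("F",(102,0,28),(250.4,193.6)),("L",(102,0,44),(291.2,192.8))],
"side":[("F",(102,0,28),(258.9,222.5)),("L",(102,0,44),(276.2,192.1)),("F",(67,12,74),(273,209.9)),("L",(67,-12,74),(289.5,183.8))]}
def res(p,cams,off):
    F,L=jigpts(*p);o=[]
    for n in cams:
        for k,P,uv in obs[n]: o+=list(proj(n,[(F if k=="F" else L)(P)])[0]-uv)
    return o
if __name__=="__main__":
    for cams in(["top"],["side"],["top","side"]):
        s=least_squares(res,[535,5,.3,.8],args=(cams,0),x_scale=[1,1,.01,.01]);F,L=jigpts(*s.x)
        print(cams,s.x.round(3),np.round(s.fun,1)); print(" support",F((0,-4,20)).round(1),"hole",F((102,0,28)).round(1),"tabF",F((67,12,41)).round(1),"tabL",L((67,-12,41)).round(1))
    W=np.load("topW.npy");im=cv2.imread("pics/top0.png")
    for n in("top","side"):
        W=np.load(n+"W.npy");ok=(np.hypot(W[...,0]-535,W[...,1]-5)<160)
        m=ok&(abs(W[...,2]-44)<2.5); print(n,m.sum())
E
python3 fit.py
```

```text
['top'] [5.33322e+02 8.42500e+00 3.18000e-01 6.40000e-01] [-0.   0.1  0.  -0.   0.  -0.1]
 support [534.6   4.6  20. ] hole [630.2  40.3  28. ] tabF [593.2  40.8  41. ] tabL [593.  -60.6  41. ]
['side'] [5.31822e+02 8.44200e+00 3.31000e-01 6.59000e-01] [-0.1 -0.5 -0.6 -1.   0.3  0.6  0.4  0.8]
 support [533.1   4.7  20. ] hole [628.3  41.6  28. ] tabF [591.3  41.6  41. ] tabL [591.5 -62.   41. ]
['top', 'side'] [5.32425e+02 8.38100e+00 3.23000e-01 6.49000e-01] [-0.   0.5 -0.2  0.4  0.4  0.3 -0.3 -0.8 -0.9 -0.8  0.   0.4  0.1  0.9]
 support [533.7   4.6  20. ] hole [629.1  40.8  28. ] tabF [592.1  41.   41. ] tabL [592.  -61.4  41. ]
top 560
side 614
```

```bash
cat > go.py <<'E'
import sys,numpy as np
from rig import monitor
from scipy.spatial.transform import Rotation as Ro
# usage: go.py x y z yaw -> dp, angular from measured pose
def go(t,yaw=-1.249,cmd=None):
    s=monitor.sense();R=Ro.from_euler('xyz',s['tcp_rot']);p=s['eef_pos'] if cmd is None else cmd
    print("t",round(s['clock'],2),"pos",np.round(s['eef_pos'],1),"rot",np.round(s['tcp_rot'],3),"F",np.round(s['contact_force'],1),"open",round(s['opening'],3))
    print("dp",R.inv().apply(np.array(t)-p).round(1),"ang",(R.inv()*Ro.from_euler('xyz',[np.pi,0,yaw])).as_rotvec().round(4))
if __name__=="__main__": a=list(map(float,sys.argv[1:])); go(a[:3],*(a[3:4]))
E
python3 go.py 502 -364 130
```

```text
t 0.1 pos [ 209.9 -588.2  230.6] rot [-3.142e+00  1.000e-03 -1.228e+00] F [-0.3 -1.   0.2] open 1.002
dp [-112.9 -350.4  100.8] ang [-0.      0.0013  0.021 ]
```

```bash
python3 -m inch '[{"dp":[-113,-350,100],"angular":[0,0.001,0.021],"fingers":0},{"dp":[-113,-350,100],"angular":[0,0.001,0.021],"fingers":0},{"dp":[-113,-350,100],"angular":[0,0.001,0.021],"fingers":0},{"dp":[-113,-350,100],"angular":[0,0.001,0.021],"fingers":0},{"dp":[-113,-350,100],"angular":[0,0.001,0.021],"fingers":0},{"dp":[-113,-350,100],"angular":[0,0.001,0.021],"fingers":0},{"dp":[-113,-350,100],"angular":[0,0.001,0.021],"fingers":0},{"dp":[-113,-350,100],"angular":[0,0.001,0.021],"fingers":0},{"dp":[-113,-350,100],"angular":[0,0.001,0.021],"fingers":0},{"dp":[-113,-350,100],"angular":[0,0.001,0.021],"fingers":0},{"dp":[-113,-350,100],"angular":[0,0.001,0.021],"fingers":0},{"dp":[-113,-350,100],"angular":[0,0.001,0.021],"fingers":0}]' 40; python3 go.py 502 -364 30
python3 - <<'E'
from h import *
a,_=vision.grab_frame("top");b,_=vision.grab_frame("side")
o=np.zeros((600,800,3),np.uint8);o[:,:400]=cv2.resize(a[170:320,350:450],(400,600));o[:400,400:]=cv2.resize(b[90:190,300:400],(400,400));cv2.imwrite("pics/p2.png",o)
E
```

```text
clock: 1.1
eef_pos: [501.4, -364.4, 130.9]
tcp_rot: [3.141, -0.0, -1.248]
contact_force: [-0.5, -0.0, -0.0]
opening: 1.002
t 1.1 pos [ 501.4 -364.4  130.9] rot [ 3.141 -0.    -1.248] F [-0.5 -0.  -0. ] open 1.002
dp [ -0.2  -0.8 100.9] ang [ 0.001  -0.0003  0.0014]
```

View pics/p2.png

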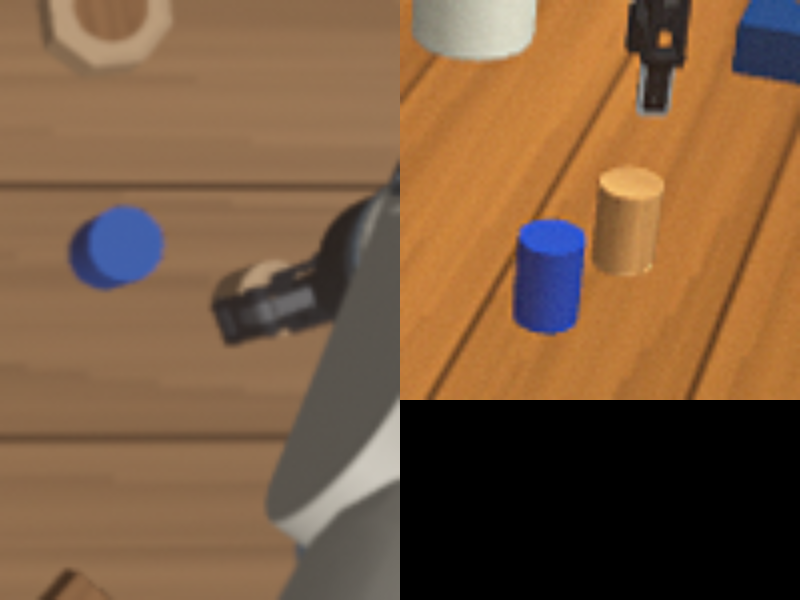

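The gripper straddles the blank, with the blue look-alike clear on the left. Next I descend and grip.

```bash
python3 -m inch '[{"dp":[0,-1,35],"angular":[0,0,0],"fingers":0},{"dp":[0,-1,65],"angular":[0,0,0],"fingers":0},{"dp":[0,-1,90],"angular":[0,0,0],"fingers":0},{"dp":[0,-1,101],"angular":[0,0,0],"fingers":0},{"dp":[0,-1,101],"angular":[0,0,0],"fingers":0},{"dp":[0,-1,101],"angular":[0,0,0],"fingers":60},{"dp":[0,-1,101],"angular":[0,0,0],"fingers":255},{"dp":[0,-1,101],"angular":[0,0,0],"fingers":255},{"dp":[0,-1,101],"angular":[0,0,0],"fingers":255},{"dp":[0,-1,101],"angular":[0,0,0],"fingers":255},{"dp":[0,-1,101],"angular":[0,0,0],"fingers":255},{"dp":[0,-1,101],"angular":[0,0,0],"fingers":255}]' 40; python3 go.py 502 -364 130
```

```text
clock: 2.2
eef_pos: [503.7, -365.2, 32.2]
tcp_rot: [-3.14, -0.003, -1.249]
contact_force: [-1.1, -1.0, 5.4]
opening: 0.524
t 2.2 pos [ 503.7 -365.2   32.2] rot [-3.140e+00 -3.000e-03 -1.249e+00] F [-1.1 -1.   5.4] open 0.524
dp [ -1.3   1.1 -97.8] ang [-0.0015 -0.0035  0.0002]
```

```bash
python3 -m inch '[{"dp":[0,0,-20],"angular":[0,0,0],"fingers":255},{"dp":[0,0,-50],"angular":[0,0,0],"fingers":255},{"dp":[0,0,-80],"angular":[0,0,0],"fingers":255},{"dp":[0,0,-110],"angular":[0,0,0],"fingers":255},{"dp":[0,0,-110],"angular":[0,0,0],"fingers":255},{"dp":[0,0,-110],"angular":[0,0,0],"fingers":255}]'; python3 go.py 533.7 4.6 140
```

```text
clock: 2.7
eef_pos: [504.1, -365.2, 143.3]
tcp_rot: [-3.138, -0.005, -1.249]
contact_force: [0.4, -0.1, -1.5]
opening: 0.525
t 2.7 pos [ 504.1 -365.2  143.3] rot [-3.138 -0.005 -1.249] F [ 0.4 -0.1 -1.5] open 0.525
dp [-341.4 -145.1    1.9] ang [-0.0032 -0.0054  0.0002]
```

```bash
python3 -m inch '[{"dp":[-35,-15,2],"angular":[0,0,0],"fingers":255},{"dp":[-70,-30,2],"angular":[0,0,0],"fingers":255},{"dp":[-105,-45,2],"angular":[0,0,0],"fingers":255},{"dp":[-140,-60,2],"angular":[0,0,0],"fingers":255},{"dp":[-175,-75,2],"angular":[0,0,0],"fingers":255},{"dp":[-210,-90,2],"angular":[0,0,0],"fingers":255},{"dp":[-245,-105,2],"angular":[0,0,0],"fingers":255},{"dp":[-280,-119,2],"angular":[0,0,0],"fingers":255},{"dp":[-310,-132,2],"angular":[0,0,0],"fingers":255},{"dp":[-330,-140,2],"angular":[0,0,0],"fingers":255},{"dp":[-341,-145,2],"angular":[0,0,0],"fingers":255},{"dp":[-341,-145,2],"angular":[-0.003,-0.005,0],"fingers":255}]'; python3 -m inch '[{"dp":[0,0,0],"angular":[0,0,0],"fingers":255},{"dp":[0,0,0],"angular":[0,0,0],"fingers":255}]';python3 go.py 533.7 4.6 140
python3 - <<'E'
from h import *
o=np.zeros((600,800,3),np.uint8)
a,d=vision.grab_frame("top");b,d2=vision.grab_frame("side");np.save("topd.npy",d);np.save("sided.npy",d2);cv2.imwrite("pics/t3.png",a);cv2.imwrite("pics/s3.png",b)
o[:,:400]=cv2.resize(a[140:290,210:310],(400,600));o[:400,400:]=cv2.resize(b[130:270,230:370],(400,400));cv2.imwrite("pics/p3.png",o)
E
```

```text
clock: 3.7
eef_pos: [531.9, 7.1, 137.3]
tcp_rot: [3.138, 0.005, -1.246]
contact_force: [0.8, -0.3, -1.1]
opening: 0.529
clock: 3.87
eef_pos: [532.2, 4.1, 137.6]
tcp_rot: [3.138, 0.004, -1.249]
contact_force: [-0.4, 0.2, -1.9]
opening: 0.525
t 3.87 pos [532.2   4.1 137.6] rot [ 3.138  0.004 -1.249] F [-0.4  0.2 -1.9] open 0.525
dp [ 0.  -1.6 -2.4] ang [ 0.0037  0.0039 -0.0004]
```

View pics/p3.png

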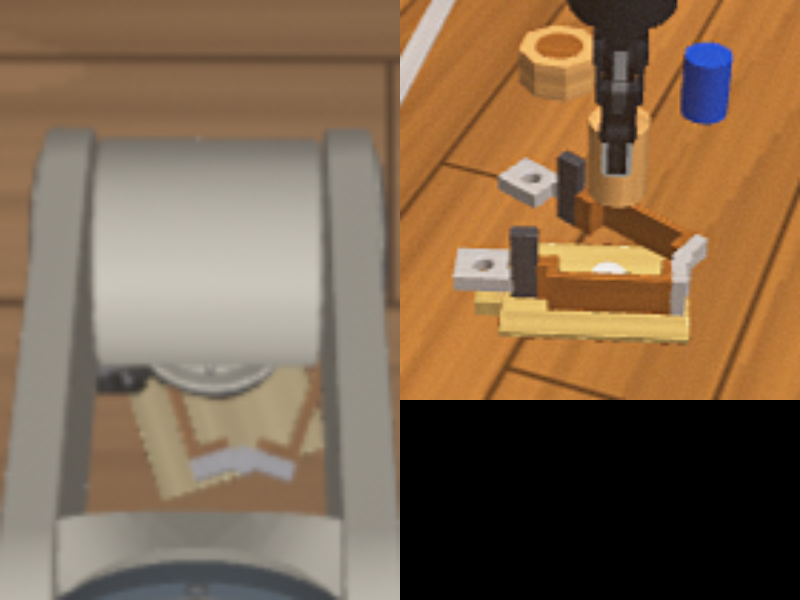

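```bash
python3 - <<'E'
from h import *
b=cv2.imread("pics/s3.png");hsv=cv2.cvtColor(b,cv2.COLOR_BGR2HSV)
def silh(x,y,z0):
    t=np.linspace(0,2*np.pi,60);P=np.r_[[[x+23*np.cos(a),y+23*np.sin(a),z0] for a in t],[[x+23*np.cos(a),y+23*np.sin(a),z0+65] for a in t]]
    return cv2.convexHull(proj("side",P).astype(np.float32)).reshape(-1,2)
big=cv2.resize(b[150:220,270:350],None,fx=8,fy=8,interpolation=cv2.INTER_CUBIC)
for (x,y),c in(((532.2,4.1),(0,0,255)),((533.5,5.5),(0,255,0))):
    h=silh(x,y,105.4);print(h.min(0),h.max(0))
    cv2.polylines(big,[((h-[270,150]+.5)*8).astype(int)],True,c,1)
cv2.imwrite("pics/p4.png",big)
W=cloud("side",np.load("sided.npy"));m=(np.hypot(W[...,0]-532,W[...,1]-4)<30)&(W[...,2]>108)&(W[...,2]<122)
P=W[m];print(len(P),P.mean(0))
from scipy.optimize import least_squares
f=least_squares(lambda p:np.hypot(P[:,0]-p[0],P[:,1]-p[1])-23,[532,4],loss="soft_l1");print(f.x,np.std(f.fun))
E
```

```text
[294.05374 165.23335] [316.4474  202.29358]
[293.2767  165.44865] [315.64917 202.53264]
109 [525.27877008  20.92232203 115.00199281]
[530.320674     3.63271851] 0.9971320915893657
```

View pics/p4.png

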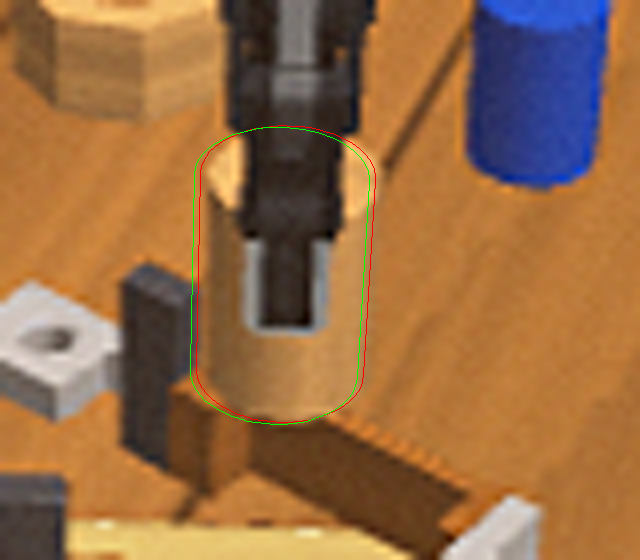

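```bash
python3 go.py 534.7 5.1 56;  python3 -m inch '[{"dp":[0,-2.5,20],"angular":[0.003,0.003,0],"fingers":255},{"dp":[0,-2.5,40],"angular":[0.003,0.003,0],"fingers":255},{"dp":[0,-2.5,60],"angular":[0.003,0.003,0],"fingers":255},{"dp":[0,-2.5,74],"angular":[0.003,0.003,0],"fingers":255},{"dp":[0,-2.5,79],"angular":[0.003,0.003,0],"fingers":255},{"dp":[0,-2.5,81],"angular":[0.003,0.003,0],"fingers":255},{"dp":[0,-2.5,81],"angular":[0.003,0.003,0],"fingers":255},{"dp":[0,-2.5,81],"angular":[0.003,0.003,0],"fingers":255}]'; python3 go.py 534.7 5.1 52.2
```

```text
t 3.97 pos [532.3   3.9 137.7] rot [ 3.138  0.004 -1.25 ] F [-0.2 -0.2 -1.1] open 0.525
dp [-0.1 -3.  81.7] ang [ 0.0034  0.0038 -0.0014]
clock: 4.63
eef_pos: [535.1, 5.8, 57.7]
tcp_rot: [-3.14, 0.001, -1.25]
contact_force: [-1.2, 0.7, -0.5]
opening: 0.529
t 4.63 pos [535.1   5.8  57.7] rot [-3.14e+00  1.00e-03 -1.25e+00] F [-1.2  0.7 -0.5] open 0.529
dp [0.5 0.6 5.5] ang [-0.0011  0.0006 -0.0005]
```

```bash
python3 -m inch '[{"dp":[0.5,0.6,1],"angular":[0,0,0],"fingers":255},{"dp":[0.5,0.6,2],"angular":[0,0,0],"fingers":255},{"dp":[0.5,0.6,3],"angular":[0,0,0],"fingers":255},{"dp":[0.5,0.6,4],"angular":[0,0,0],"fingers":255},{"dp":[0.5,0.6,5],"angular":[0,0,0],"fingers":255},{"dp":[0.5,0.6,5],"angular":[0,0,0],"fingers":255},{"dp":[0.5,0.6,5],"angular":[0,0,0],"fingers":255}]'; python3 - <<'E'
from h import *
o=np.zeros((600,800,3),np.uint8)
b,d2=vision.grab_frame("side");cv2.imwrite("pics/s5.png",b);np.save("sided.npy",d2)
cv2.imwrite("pics/p5.png",cv2.resize(b[160:260,230:365],None,fx=5.9,fy=5.9,interpolation=cv2.INTER_CUBIC))
W=cloud("side",d2);m=(np.hypot(W[...,0]-534,W[...,1]-5)<30)&(W[...,2]>46)&(W[...,2]<80)
P=W[m]
from scipy.optimize import least_squares
f=least_squares(lambda p:np.hypot(P[:,0]-p[0],P[:,1]-p[1])-23,[532,4],loss="soft_l1");print(len(P),f.x)
E
```

```text
clock: 5.22
eef_pos: [534.2, 5.5, 52.2]
tcp_rot: [-3.141, 0.001, -1.249]
contact_force: [-1.1, -0.8, 4.6]
opening: 0.532
120 [532.48860483   5.63350755]
```

View pics/p5.png

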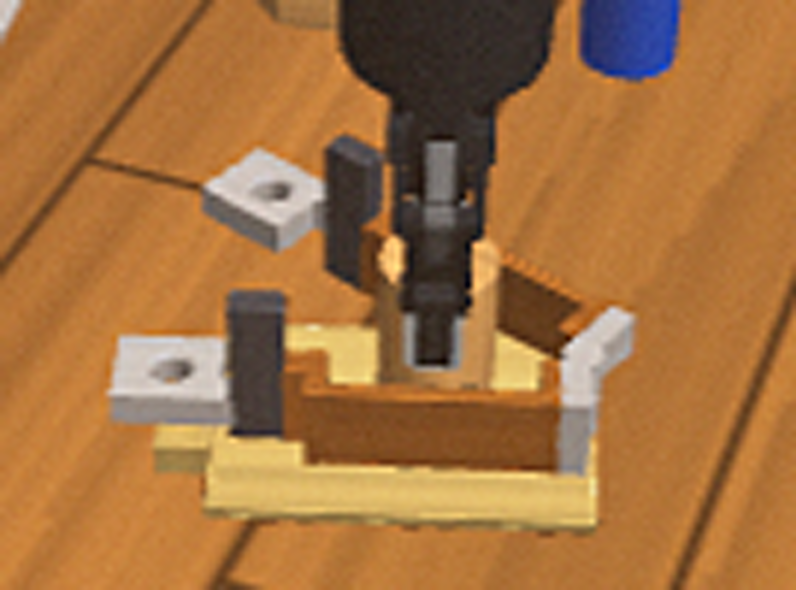

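The blank has touched down on the post (Fz +4.6 N), about 1 mm from the side-view support estimate. I'll release and lift.

```bash
python3 -m inch '[{"dp":[0,0,0],"angular":[0,0,0],"fingers":80},{"dp":[0,0,0],"angular":[0,0,0],"fingers":60},{"dp":[0,0,0],"angular":[0,0,0],"fingers":40},{"dp":[0,0,0],"angular":[0,0,0],"fingers":20},{"dp":[0,0,-5],"angular":[0,0,0],"fingers":20},{"dp":[0,0,-25],"angular":[0,0,0],"fingers":20},{"dp":[0,0,-55],"angular":[0,0,0],"fingers":20},{"dp":[0,0,-90],"angular":[0,0,0],"fingers":20},{"dp":[0,0,-90],"angular":[0,0,0],"fingers":255},{"dp":[0,0,-90],"angular":[0,0,0],"fingers":255}]'; python3 - <<'E'
from h import *
o=np.zeros((600,800,3),np.uint8)
b,d2=vision.grab_frame("side");cv2.imwrite("pics/s6.png",b);np.save("sided.npy",d2)
cv2.imwrite("pics/p6.png",cv2.resize(b[160:260,230:365],None,fx=5.9,fy=5.9,interpolation=cv2.INTER_CUBIC))
W=cloud("side",d2);m=(np.hypot(W[...,0]-534,W[...,1]-5)<30)&(W[...,2]>46)&(W[...,2]<80)
P=W[m]
from scipy.optimize import least_squares
f=least_squares(lambda p:np.hypot(P[:,0]-p[0],P[:,1]-p[1])-23,[532,4],loss="soft_l1");print(len(P),f.x)
m=(np.hypot(W[...,0]-534,W[...,1]-5)<16)&(W[...,2]>70)&(W[...,2]<95);print(W[m][:,2].mean())
from fit import jigpts
F,L=jigpts(532.4,8.4,.323,.649)
for nm,p in(("ctr",F((67,0,0))),("tabLout",L((67,-18,74))),("pushOpen",L((67,-50,50))),("hole",F((102,0,0)))): print(nm,p.round(1))
E
python3 go.py 534 5 140
```

```text
clock: 6.1
eef_pos: [535.6, 5.4, 144.2]
tcp_rot: [-3.137, -0.0, -1.249]
contact_force: [-0.3, -0.0, 0.1]
opening: 0.658
234 [532.44226232   5.39253489]
85.05899355145385
ctr [595.9  29.7   0. ]
tabLout [590.1 -67.1  74. ]
pushOpen [579.8 -97.4  50. ]
hole [629.1  40.8   0. ]
t 6.15 pos [534.4   5.4 142.8] rot [-3.14   0.    -1.249] F [-0.1 -0.2 -0.3] open 0.573
dp [0.2 0.5 2.8] ang [-0.0018  0.0004 -0.    ]
```

View pics/p6.png

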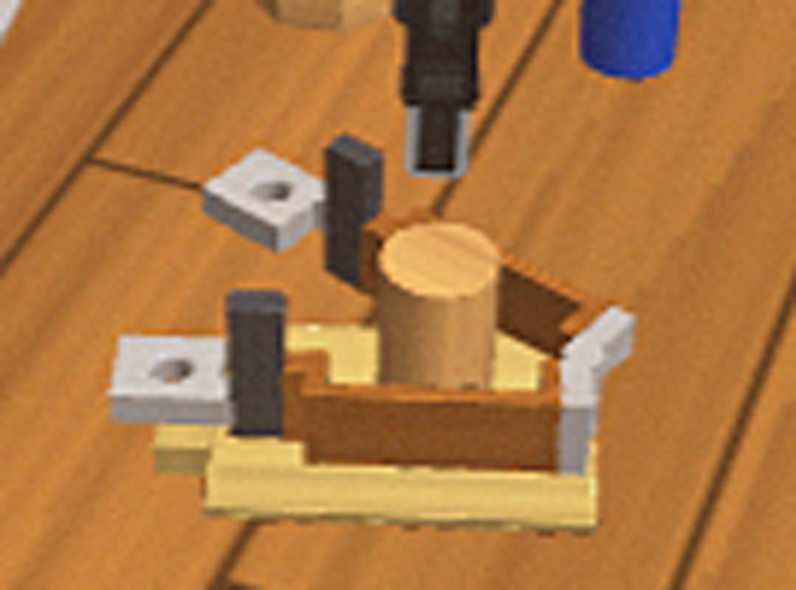

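The blank stands upright on the post with its top at 85 mm. Now I'll bring the shut fingers outside the loose tab, turned to match the loose half.

```bash
python3 - <<'E'
from go import go
from fit import jigpts
F,L=jigpts(532.4,8.4,.323,.649)
p=L((67,-48,0));print(p)
go([p[0],p[1],115],-1.249-.649)
E
```

```text
[580.4433947  -95.51386503   0.        ]
t 6.15 pos [534.4   5.4 142.8] rot [-3.14   0.    -1.249] F [-0.1 -0.2 -0.3] open 0.573
dp [110.3 -11.7  27.7] ang [-0.0015  0.001   0.649 ]
```

```bash
python3 -m inch '[{"dp":[30,-3,0],"angular":[0,0,0.11],"fingers":255},{"dp":[60,-6,0],"angular":[0,0,0.22],"fingers":255},{"dp":[90,-9,5],"angular":[0,0,0.33],"fingers":255},{"dp":[110,-11,15],"angular":[0,0,0.44],"fingers":255},{"dp":[110,-12,28],"angular":[0,0,0.55],"fingers":255},{"dp":[110,-12,28],"angular":[0,0,0.649],"fingers":255},{"dp":[110,-12,28],"angular":[0,0,0.649],"fingers":255},{"dp":[110,-12,28],"angular":[0,0,0.649],"fingers":255}]';python3 - <<'E'
from go import go
go([580.4,-95.5,54],-1.249-.649)
E
```

```text
clock: 6.82
eef_pos: [579.3, -95.1, 112.6]
tcp_rot: [3.139, 0.0, -1.895]
contact_force: [-0.4, 0.9, 0.2]
opening: 0.0
t 6.82 pos [579.3 -95.1 112.6] rot [ 3.139  0.    -1.895] F [-0.4  0.9  0.2] open 0.0
dp [ 0.1 -1.3 58.6] ang [0.0029 0.0004 0.003 ]
```

```bash
python3 -m inch '[{"dp":[0,-1,20],"angular":[0.002,0,0.003],"fingers":255},{"dp":[0,-1,40],"angular":[0.002,0,0.003],"fingers":255},{"dp":[0,-1,58],"angular":[0.002,0,0.003],"fingers":255},{"dp":[0,-1,58],"angular":[0.002,0,0.003],"fingers":255},{"dp":[0,-1,58],"angular":[0.002,0,0.003],"fingers":255}]';python3 - <<'E'
from h import *
b,d2=vision.grab_frame("side");
cv2.imwrite("pics/p7.png",cv2.resize(b[130:260,230:365],None,fx=4.5,fy=4.5,interpolation=cv2.INTER_CUBIC))
E
```

```text
clock: 7.23
eef_pos: [580.4, -95.0, 55.3]
tcp_rot: [3.141, 0.0, -1.898]
contact_force: [-0.1, -0.4, 0.1]
opening: 0.002
```

View pics/p7.png

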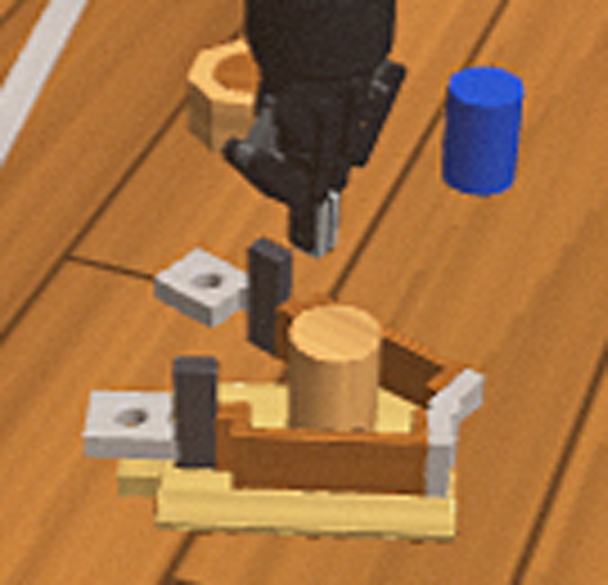

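The shut fingers stand just outside the loose tab, about pixel (318,235) in the crop. I'll work out the arc rows.

```bash
cat > arc.py <<'E'
import sys,numpy as np
from rig import monitor
from fit import jigpts
from scipy.spatial.transform import Rotation as Ro
z=float(sys.argv[1]);s=monitor.sense();R=Ro.from_euler('xyz',s['tcp_rot'])
for a in sys.argv[2:]:
    j,o=map(float,a.split(','));F,L=jigpts(532.4,8.4,.323,j)
    p=L((67,o,z));print(j,o,R.inv().apply(p-s['eef_pos']).round(1),(R.inv()*Ro.from_euler('xyz',[np.pi,0,-1.249-j])).as_rotvec().round(3))
E
python3 arc.py 54 .649,-44 .649,-40 .649,-36 .63,-34 .6,-34 .56,-34 .51,-34 .46,-34 .41,-34 .36,-34 .31,-34 .26,-34
```

```text
0.649 -44.0 [-3.4  0.7  2.2] [-0.001  0.001 -0.001]
0.649 -40.0 [-7.4  0.7  2.2] [-0.001  0.001 -0.001]
0.649 -36.0 [-11.4   0.7   2.2] [-0.001  0.001 -0.001]
0.63 -34.0 [-15.8   0.1   2.2] [-0.001  0.001 -0.02 ]
0.6 -34.0 [-19.6  -0.8   2.2] [-0.001  0.001 -0.05 ]
0.56 -34.0 [-24.7  -1.8   2.3] [-0.001  0.001 -0.09 ]
0.51 -34.0 [-31.1  -2.8   2.3] [-0.001  0.001 -0.14 ]
0.46 -34.0 [-37.5  -3.4   2.3] [-0.001  0.001 -0.19 ]
0.41 -34.0 [-44.   -3.8   2.3] [-0.001  0.001 -0.24 ]
0.36 -34.0 [-50.5  -3.8   2.3] [-0.001  0.001 -0.29 ]
0.31 -34.0 [-57.   -3.4   2.3] [-0.001  0.001 -0.34 ]
0.26 -34.0 [-63.4  -2.8   2.3] [-0.001  0.001 -0.39 ]
```

```bash
python3 -m inch '[{"dp":[-3.5,0.7,1],"angular":[0,0,0],"fingers":255},{"dp":[-7.5,0.7,1],"angular":[0,0,0],"fingers":255},{"dp":[-11.5,0.7,1],"angular":[0,0,0],"fingers":255},{"dp":[-16,0,1],"angular":[0,0,-0.02],"fingers":255},{"dp":[-19.5,-1,1],"angular":[0,0,-0.05],"fingers":255},{"dp":[-25,-2,1],"angular":[0,0,-0.09],"fingers":255},{"dp":[-31,-3,1],"angular":[0,0,-0.14],"fingers":255},{"dp":[-37.5,-3.5,1],"angular":[0,0,-0.19],"fingers":255},{"dp":[-44,-4,1],"angular":[0,0,-0.24],"fingers":255},{"dp":[-50.5,-4,1],"angular":[0,0,-0.29],"fingers":255},{"dp":[-57,-3.5,1],"angular":[0,0,-0.34],"fingers":255},{"dp":[-63.5,-3,1],"angular":[0,0,-0.39],"fingers":255}]';python3 - <<'E'
from h import *
b,d2=vision.grab_frame("side");
cv2.imwrite("pics/p8.png",cv2.resize(b[130:260,230:365],None,fx=4.5,fy=4.5,interpolation=cv2.INTER_CUBIC))
E
python3 arc.py 54 .22,-34 .18,-34 .14,-34 .1,-34 .07,-34 .05,-34 .03,-34
```

```text
clock: 8.28
eef_pos: [605.0, -36.1, 55.2]
tcp_rot: [-3.14, -0.0, -1.506]
contact_force: [-0.9, -3.6, 1.0]
opening: -0.0
0.22 -34.0 [-4.1 -0.3  1.2] [-0.002  0.    -0.034]
0.18 -34.0 [-9.1 -1.4  1.2] [-0.002  0.    -0.074]
0.14 -34.0 [-14.2  -2.3   1.2] [-0.002  0.    -0.114]
0.1 -34.0 [-19.4  -3.    1.2] [-0.002  0.    -0.154]
0.07 -34.0 [-23.2  -3.3   1.2] [-0.002  0.    -0.184]
0.05 -34.0 [-25.8  -3.5   1.2] [-0.002  0.    -0.204]
0.03 -34.0 [-28.4  -3.6   1.2] [-0.002 -0.    -0.224]
```

View pics/p8.png

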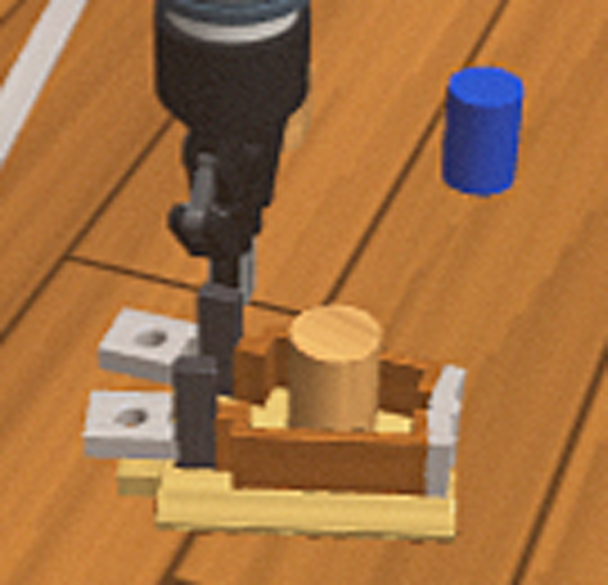

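```bash
python3 -m inch '[{"dp":[-4,-0.5,1],"angular":[0,0,-0.034],"fingers":255},{"dp":[-9,-1.5,1],"angular":[0,0,-0.074],"fingers":255},{"dp":[-14,-2.5,1],"angular":[0,0,-0.114],"fingers":255},{"dp":[-18,-3,1],"angular":[0,0,-0.14],"fingers":255},{"dp":[-21,-3,1],"angular":[0,0,-0.17],"fingers":255},{"dp":[-24,-3.5,1],"angular":[0,0,-0.19],"fingers":255},{"dp":[-26,-3.5,1],"angular":[0,0,-0.205],"fingers":255},{"dp":[-28,-3.5,1],"angular":[0,0,-0.22],"fingers":255},{"dp":[-28,-3.5,1],"angular":[0,0,-0.22],"fingers":255}]';python3 - <<'E'
from h import *
b,d2=vision.grab_frame("side");
cv2.imwrite("pics/p9.png",cv2.resize(b[130:260,230:365],None,fx=4.5,fy=4.5,interpolation=cv2.INTER_CUBIC))
E
python3 arc.py 54 .02,-34 .0,-34 .0,-33 0,-32
```

```text
clock: 9.08
eef_pos: [606.7, -7.8, 54.0]
tcp_rot: [-3.139, -0.0, -1.29]
contact_force: [1.3, -0.2, -0.0]
opening: -0.002
0.02 -34.0 [-2.5 -1.3 -0.1] [-0.001  0.    -0.022]
0.0 -34.0 [-5.  -1.9 -0.1] [-0.001  0.    -0.042]
0.0 -33.0 [-6.  -1.8 -0.1] [-0.001  0.    -0.042]
0.0 -32.0 [-7.  -1.8 -0.1] [-0.001  0.    -0.042]
```

View pics/p9.png

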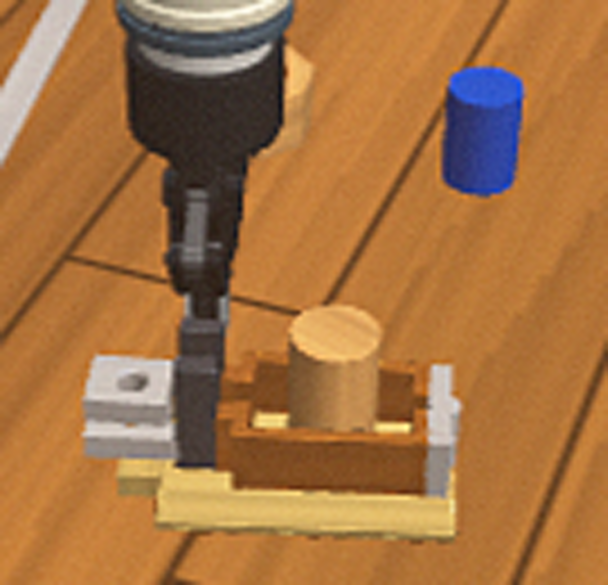

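```bash
python3 -m inch '[{"dp":[-1.5,-0.7,0],"angular":[0,0,-0.012],"fingers":255},{"dp":[-3,-1.3,0],"angular":[0,0,-0.025],"fingers":255},{"dp":[-4,-1.6,0],"angular":[0,0,-0.035],"fingers":255},{"dp":[-5,-1.9,0],"angular":[0,0,-0.042],"fingers":255},{"dp":[-5,-1.9,0],"angular":[0,0,-0.042],"fingers":255}]'; python3 -m inch '[{"dp":[-0.7,0,0],"angular":[0,0,0],"fingers":255},{"dp":[-1.4,0,0],"angular":[0,0,0],"fingers":255},{"dp":[-1.4,0,0],"angular":[0,0,0],"fingers":255}]';python3 arc.py 54  .0,-33
```

```text
clock: 9.55
eef_pos: [606.3, -2.7, 53.7]
tcp_rot: [-3.141, 0.0, -1.248]
contact_force: [-0.1, -1.1, 0.7]
opening: 0.0
clock: 9.8
eef_pos: [606.1, -1.4, 53.7]
tcp_rot: [-3.14, -0.0, -1.249]
contact_force: [-0.1, -1.8, -0.8]
opening: 0.004
0.0 -33.0 [ 0.3 -0.2 -0.3] [-0.001 -0.    -0.   ]
```

```bash
python3 -m inch '[{"dp":[-1,0,0],"angular":[0,0,0],"fingers":255},{"dp":[-2,0,0],"angular":[0,0,0],"fingers":255},{"dp":[-2,0,0],"angular":[0,0,0],"fingers":255}]';python3 -m inch '[{"dp":[-1,0,0],"angular":[0,0,0],"fingers":255},{"dp":[-2,0,0],"angular":[0,0,0],"fingers":255},{"dp":[-2,0,0],"angular":[0,0,0],"fingers":255}]';python3 arc.py 54  .0,-33;python3 - <<'E'
from h import *
b,d2=vision.grab_frame("side");
cv2.imwrite("pics/p10.png",cv2.resize(b[190:260,240:340],None,fx=7,fy=7,interpolation=cv2.INTER_CUBIC))
E
```

```text
clock: 10.05
eef_pos: [605.9, -0.1, 53.8]
tcp_rot: [-3.14, -0.001, -1.249]
contact_force: [0.5, -6.0, -1.0]
opening: 0.001
clock: 10.3
eef_pos: [605.8, 0.4, 53.8]
tcp_rot: [-3.139, -0.003, -1.248]
contact_force: [2.4, -14.3, -3.6]
opening: -0.004
0.0 -33.0 [ 2.1  0.1 -0.2] [-0.002 -0.003  0.001]
```

View pics/p10.png

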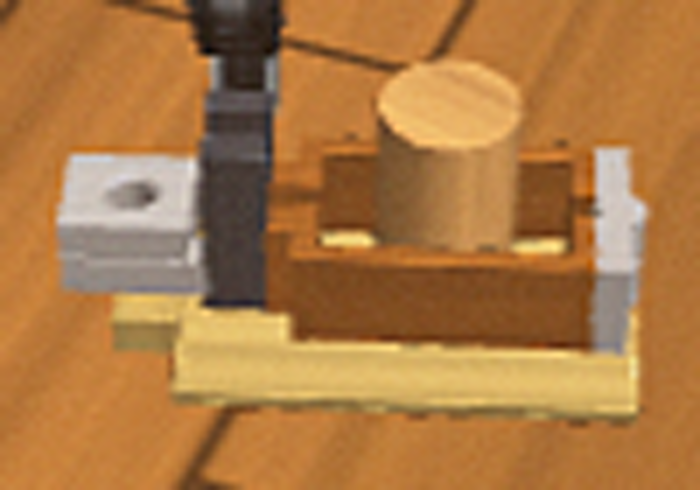

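The TCP stopped advancing while the push rose to 14 N, and the lugs look stacked in the picture, so the half is against its stop. I'll back off and go for the pin.

```bash
python3 -m inch '[{"dp":[4,0,0],"angular":[0,0,0],"fingers":255},{"dp":[14,0,0],"angular":[0,0,0],"fingers":255},{"dp":[24,0,-5],"angular":[0,0,0],"fingers":255},{"dp":[24,0,-35],"angular":[0,0,0],"fingers":255},{"dp":[24,0,-75],"angular":[0,0,0],"fingers":255},{"dp":[24,0,-110],"angular":[0,0,0],"fingers":255},{"dp":[24,0,-110],"angular":[0,0,0],"fingers":100},{"dp":[24,0,-110],"angular":[0,0,0],"fingers":100}]'; python3 -c "
from go import go
go([543,353.5,150])"
```

```text
clock: 11.02
eef_pos: [614.5, -21.0, 166.8]
tcp_rot: [-3.135, -0.002, -1.249]
contact_force: [-0.5, -0.0, -0.6]
opening: 0.274
t 11.02 pos [614.5 -21.  166.8] rot [-3.135e+00 -2.000e-03 -1.249e+00] F [-0.5 -0.  -0.6] open 0.274
dp [-377.9  -50.4   16.5] ang [-0.0067 -0.0018 -0.0004]
```

```bash
python3 -m inch '[{"dp":[-35,-5,2],"angular":[0,0,0],"fingers":60},{"dp":[-72,-10,4],"angular":[0,0,0],"fingers":60},{"dp":[-110,-15,6],"angular":[0,0,0],"fingers":60},{"dp":[-148,-20,8],"angular":[0,0,0],"fingers":60},{"dp":[-186,-25,10],"angular":[0,0,0],"fingers":60},{"dp":[-224,-30,12],"angular":[0,0,0],"fingers":60},{"dp":[-262,-35,13],"angular":[0,0,0],"fingers":60},{"dp":[-300,-40,14],"angular":[0,0,0],"fingers":60},{"dp":[-335,-45,15],"angular":[0,0,0],"fingers":60},{"dp":[-362,-48,16],"angular":[-0.003,-0.001,0],"fingers":60},{"dp":[-378,-50,16],"angular":[-0.006,-0.002,0],"fingers":60},{"dp":[-378,-50,16],"angular":[-0.006,-0.002,0],"fingers":60}]'; python3 - <<'E'
from h import *
b,d=vision.grab_frame("side");a,da=vision.grab_frame("top");cv2.imwrite("pics/s11.png",b);cv2.imwrite("pics/t11.png",a);np.save("top11.npy",da);np.save("side11.npy",d)
o=np.zeros((600,800,3),np.uint8);o[:,:400]=cv2.resize(b[220:370,190:290],(400,600));o[:400,400:]=cv2.resize(a[180:280,220:320],(400,400),interpolation=cv2.INTER_CUBIC);cv2.imwrite("pics/p11.png",o)
from go import go
go([543,353.5,46])
E
```

```text
clock: 12.02
eef_pos: [539.4, 356.3, 146.7]
tcp_rot: [3.136, 0.002, -1.246]
contact_force: [-0.7, -0.3, -0.5]
opening: 0.762
t 12.12 pos [540.1 353.3 146.9] rot [ 3.136e+00  1.000e-03 -1.248e+00] F [ 0.4  0.3 -1.3] open 0.768
dp [  0.8  -3.4 100.9] ang [0.0061 0.001  0.0009]
```

View pics/p11.png

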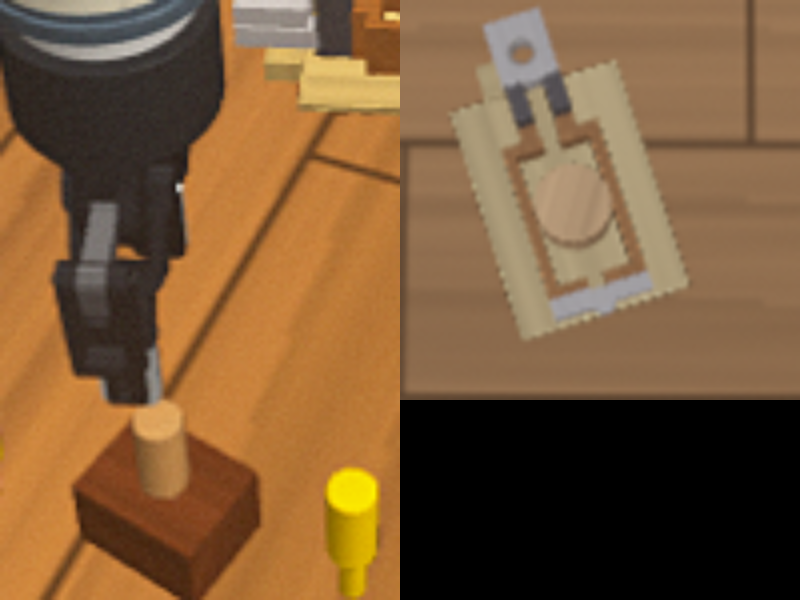

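The jig is shut in the top view, with the upper lug hole at about crop (522,52). The gripper is over the wooden-handled pin, so I'll descend and grip it.

```bash
python3 -m inch '[{"dp":[1,-3.4,20],"angular":[0.006,0.001,0],"fingers":40},{"dp":[1,-3.4,40],"angular":[0.006,0.001,0],"fingers":40},{"dp":[1,-3.4,52],"angular":[0.006,0.001,0],"fingers":40},{"dp":[1,-3.4,52],"angular":[0.006,0.001,0],"fingers":40}]'; python3 - <<'E'
from h import *
b,d=vision.grab_frame("side");a,da=vision.grab_frame("top")
o=np.zeros((600,800,3),np.uint8);o[:,:400]=cv2.resize(b[240:390,190:290],(400,600));o[:400,400:]=cv2.resize(a[180:280,80:180],(400,400),interpolation=cv2.INTER_CUBIC);cv2.imwrite("pics/p12.png",o)
from go import go
go([543,353.5,46])
print(hit("top",(250.1,192.6),44))
E
```

```text
clock: 12.45
eef_pos: [542.4, 351.3, 92.9]
tcp_rot: [3.138, -0.001, -1.25]
contact_force: [-0.8, -0.0, -0.3]
opening: 0.842
t 12.55 pos [543.9 352.9  95.7] rot [-3.141  0.    -1.25 ] F [ 0.8 -0.1  0.3] open 0.842
dp [-0.8  0.7 49.7] ang [-0.0005  0.0004 -0.0011]
[629.69374044  40.42384858  44.        ]
```

View pics/p12.png

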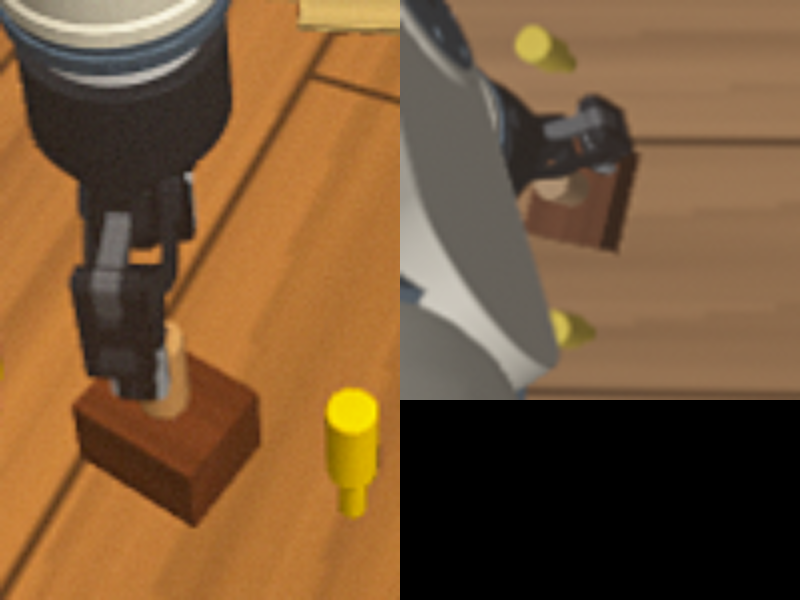

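```bash
python3 -m inch '[{"dp":[-0.5,0.5,15],"angular":[0,0,0],"fingers":40},{"dp":[-0.5,0.5,30],"angular":[0,0,0],"fingers":40},{"dp":[-0.5,0.5,44],"angular":[0,0,0],"fingers":40},{"dp":[-0.5,0.5,49],"angular":[0,0,0],"fingers":40},{"dp":[-0.5,0.5,49],"angular":[0,0,0],"fingers":40},{"dp":[-0.5,0.5,49],"angular":[0,0,0],"fingers":100},{"dp":[-0.5,0.5,49],"angular":[0,0,0],"fingers":255},{"dp":[-0.5,0.5,49],"angular":[0,0,0],"fingers":255},{"dp":[-0.5,0.5,49],"angular":[0,0,0],"fingers":255},{"dp":[-0.5,0.5,49],"angular":[0,0,0],"fingers":255},{"dp":[-0.5,0.5,49],"angular":[0,0,0],"fingers":255},{"dp":[-0.5,0.5,49],"angular":[0,0,0],"fingers":255}]' 70; python3 - <<'E'
from go import go
go([543,353.5,140])
E
```

```text
clock: 13.55
eef_pos: [543.6, 354.7, 47.8]
tcp_rot: [-3.139, 0.001, -1.249]
contact_force: [-0.6, 0.0, 5.3]
opening: 0.24
t 13.55 pos [543.6 354.7  47.8] rot [-3.139e+00  1.000e-03 -1.249e+00] F [-0.6  0.   5.3] open 0.24
dp [  0.9   0.7 -92.2] ang [-0.0027  0.0011  0.    ]
```

```bash
python3 -m inch '[{"dp":[0,0,-10],"angular":[0,0,0],"fingers":255},{"dp":[0,0,-25],"angular":[0,0,0],"fingers":255},{"dp":[0,0,-45],"angular":[0,0,0],"fingers":255},{"dp":[0,0,-70],"angular":[0,0,0],"fingers":255},{"dp":[0,0,-92],"angular":[0,0,0],"fingers":255},{"dp":[0,0,-92],"angular":[0,0,0],"fingers":255}]'; python3 - <<'E'
from go import go
go([630,40.6,140])
E
```

```text
clock: 14.05
eef_pos: [545.4, 355.8, 144.3]
tcp_rot: [-3.133, 0.003, -1.249]
contact_force: [1.4, 0.9, 0.2]
opening: 0.242
t 14.05 pos [545.4 355.8 144.3] rot [-3.133e+00  3.000e-03 -1.249e+00] F [1.4 0.9 0.2] open 0.242
dp [325.8  19.5   3.3] ang [-0.0086  0.0026  0.    ]
```

```bash
python3 -m inch '[{"dp":[35,2,2],"angular":[0,0,0],"fingers":255},{"dp":[72,4,2],"angular":[0,0,0],"fingers":255},{"dp":[110,6,2],"angular":[0,0,0],"fingers":255},{"dp":[148,8,2],"angular":[0,0,0],"fingers":255},{"dp":[186,10,2],"angular":[0,0,0],"fingers":255},{"dp":[224,13,2],"angular":[0,0,0],"fingers":255},{"dp":[260,16,2],"angular":[0,0,0],"fingers":255},{"dp":[290,18,2],"angular":[0,0,0],"fingers":255},{"dp":[315,19,2],"angular":[0,0,0],"fingers":255},{"dp":[326,19.5,2],"angular":[-0.006,0.002,0],"fingers":255},{"dp":[326,19.5,2],"angular":[-0.006,0.002,0],"fingers":255},{"dp":[326,19.5,2],"angular":[-0.006,0.002,0],"fingers":255}]';  python3 -m inch '[{"dp":[0,0,0],"angular":[0,0,0],"fingers":255},{"dp":[0,0,0],"angular":[0,0,0],"fingers":255},{"dp":[0,0,0],"angular":[0,0,0],"fingers":255}]'; python3 - <<'E'
from h import *
b,d=vision.grab_frame("side");a,da=vision.grab_frame("top");cv2.imwrite("pics/s13.png",b);cv2.imwrite("pics/t13.png",a)
np.save("side13.npy",d)
o=np.zeros((600,800,3),np.uint8);o[:,:400]=cv2.resize(b[130:250,220:300],(400,600),interpolation=cv2.INTER_CUBIC);o[:400,400:]=cv2.resize(a[160:260,220:320],(400,400),interpolation=cv2.INTER_CUBIC);cv2.imwrite("pics/p13.png",o)
from go import go
go([630,40.6,140])
E
```

```text
clock: 15.05
eef_pos: [627.5, 39.0, 136.4]
tcp_rot: [3.137, -0.001, -1.25]
contact_force: [0.4, -0.2, -0.6]
opening: 0.235
clock: 15.3
eef_pos: [627.3, 40.2, 136.6]
tcp_rot: [3.137, -0.001, -1.247]
contact_force: [0.4, -0.3, -0.3]
opening: 0.239
t 15.4 pos [627.5  39.8 136.6] rot [ 3.137e+00 -1.000e-03 -1.248e+00] F [-0.1 -0.8 -0.8] open 0.239
dp [ 0.1 -2.6 -3.4] ang [ 0.0044 -0.0011  0.0012]
```

View pics/p13.png

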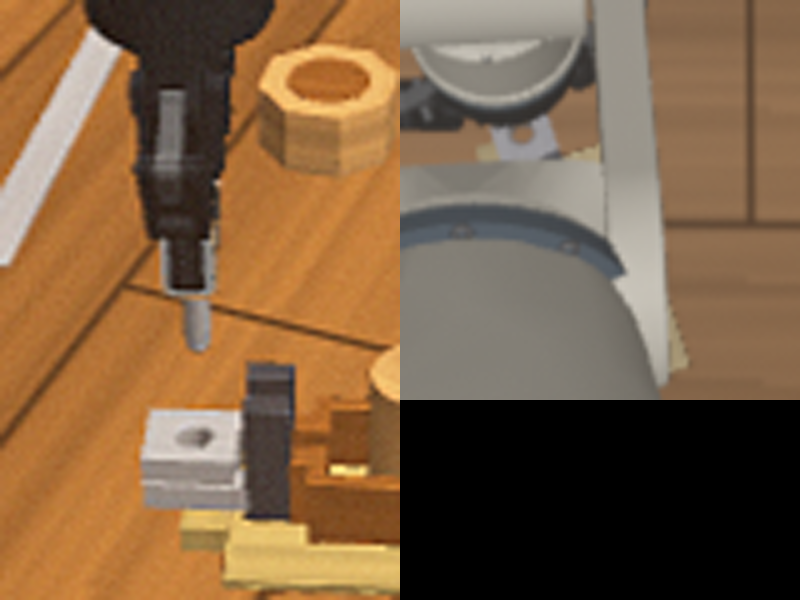

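```bash
cat > ov.py <<'E'
from h import *
import sys
def ov(b,out,tip,hole,zt,box=(235,170,65,75),f=8):
    u,v,w,h=box
    big=cv2.resize(b[v:v+h,u:u+w],None,fx=f,fy=f,interpolation=cv2.INTER_CUBIC)
    t=np.linspace(0,2*np.pi,40)
    def circ(c,r,z): return np.array([[c[0]+r*np.cos(a),c[1]+r*np.sin(a),z] for a in t])
    def dr(P,col,hull=False):
        q=proj("side",P).astype(np.float32)
        if hull:q=cv2.convexHull(q).reshape(-1,2)
        cv2.polylines(big,[((q-[u,v]+.5)*f*16).astype(int)],True,col,1,cv2.LINE_AA,4)
    dr(np.r_[circ(tip,6,zt+6),circ(tip,6,zt+34),circ(tip,4,zt)],(0,0,255),True)
    dr(circ(hole,9.5,44),(0,255,0)); dr(circ(hole,7.5,44),(0,255,255))
    cv2.imwrite(out,big)
E
python3 - <<'E'
from ov import *
ov(cv2.imread("pics/s13.png"),"pics/p14.png",(627.5,39.8),(629.5,40.7),94.8)
E
```

```text
(no output)
```

View pics/p14.png

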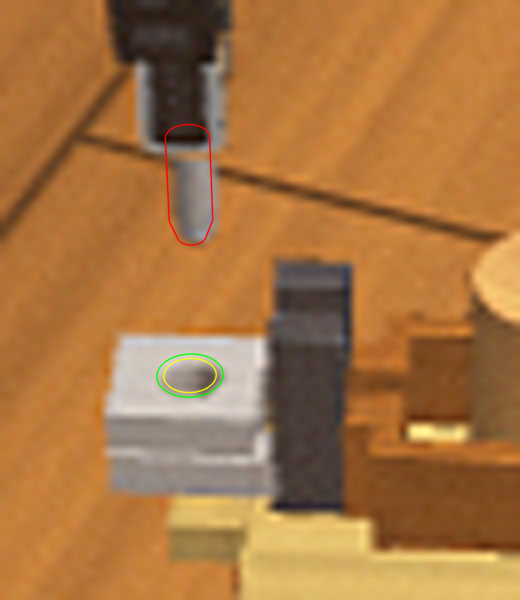

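The overlay shows the hole model centred on the real hole. The shank sits about 1 mm toward -x of the model. I'll correct by (+2.7,+1.1) mm and lower to just above the lug.

```bash
python3 - <<'E'
from go import go
go([630.2,40.9,93])
E
```

```text
t 15.4 pos [627.5  39.8 136.6] rot [ 3.137e+00 -1.000e-03 -1.248e+00] F [-0.1 -0.8 -0.8] open 0.239
dp [-0.2 -3.1 43.6] ang [ 0.0044 -0.0011  0.0012]
```

```bash
python3 -m inch '[{"dp":[-0.2,-3,10],"angular":[0.004,-0.001,0.001],"fingers":255},{"dp":[-0.2,-3,20],"angular":[0.004,-0.001,0.001],"fingers":255},{"dp":[-0.2,-3,30],"angular":[0.004,-0.001,0.001],"fingers":255},{"dp":[-0.2,-3,38],"angular":[0.004,-0.001,0.001],"fingers":255},{"dp":[-0.2,-3,42],"angular":[0.004,-0.001,0.001],"fingers":255},{"dp":[-0.2,-3,42],"angular":[0.004,-0.001,0.001],"fingers":255},{"dp":[-0.2,-3,42],"angular":[0.004,-0.001,0.001],"fingers":255}]'; python3 - <<'E'
from ov import *
from go import go
s=monitor.sense();p=s['eef_pos']
b,d=vision.grab_frame("side");cv2.imwrite("pics/s15.png",b)
ov(b,"pics/p15.png",p[:2],(629.4,40.7),p[2]-41.8)
go([630.2,40.9,88])
E
```

```text
clock: 15.98
eef_pos: [630.1, 39.8, 94.1]
tcp_rot: [3.14, 0.0, -1.25]
contact_force: [0.3, 0.3, -0.8]
opening: 0.236
t 16.03 pos [630.5  39.9  94.6] rot [ 3.141 -0.    -1.25 ] F [-1.1 -0.5 -0.6] open 0.237
dp [-1.1 -0.1  6.6] ang [ 0.0003 -0.0002 -0.0011]
```

View pics/p15.png

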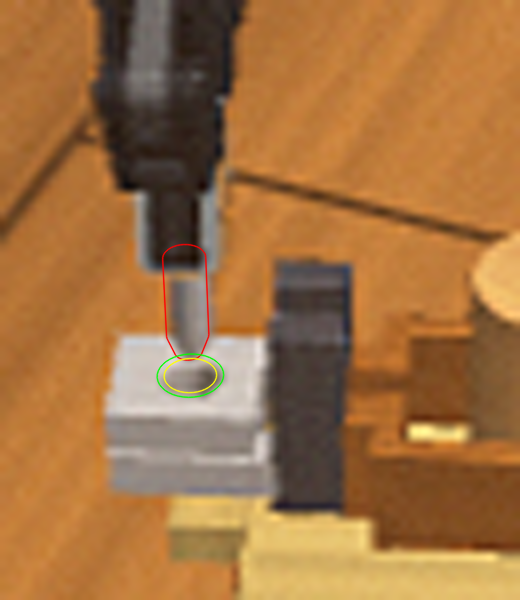

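```bash
python3 -m inch '[{"dp":[-1.1,0,2],"angular":[0,0,0],"fingers":255},{"dp":[-1.1,0,4],"angular":[0,0,0],"fingers":255},{"dp":[-1.1,0,6],"angular":[0,0,0],"fingers":255},{"dp":[-1.1,0,8],"angular":[0,0,0],"fingers":255},{"dp":[-1.1,0,10],"angular":[0,0,0],"fingers":255},{"dp":[-1.1,0,11],"angular":[0,0,0],"fingers":255},{"dp":[-1.1,0,11],"angular":[0,0,0],"fingers":255}]'; python3 - <<'E'
from ov import *
from go import go
s=monitor.sense();p=s['eef_pos']
b,d=vision.grab_frame("side");cv2.imwrite("pics/s15.png",b)
ov(b,"pics/p16.png",p[:2],(629.4,40.7),p[2]-41.8)
go([630.2,40.9,51.8])
E
```

```text
clock: 16.62
eef_pos: [629.7, 40.9, 83.3]
tcp_rot: [3.141, -0.0, -1.25]
contact_force: [0.8, 0.0, -0.5]
opening: 0.238
t 16.67 pos [629.8  40.9  83.4] rot [ 3.141 -0.    -1.25 ] F [-0.5 -0.7  0.1] open 0.235
dp [ 0.1 -0.4 31.6] ang [ 0.0007 -0.0001 -0.001 ]
```

View pics/p16.png

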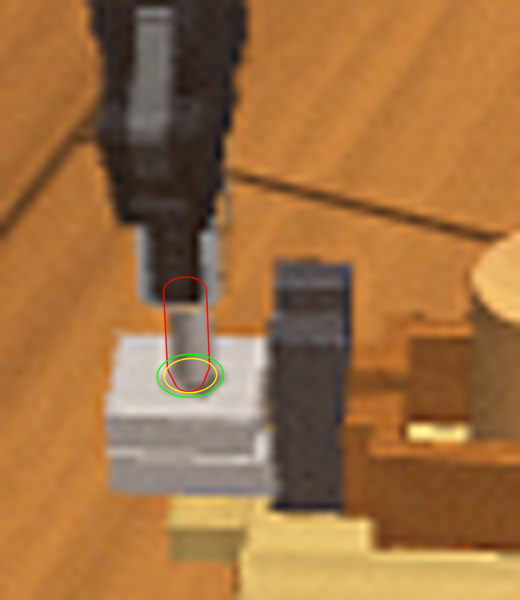

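The tip is 2 mm into the upper hole with no force. Continuing down.

```bash
python3 -m inch '[{"dp":[0,-0.3,2],"angular":[0,0,0],"fingers":255},{"dp":[0,-0.3,4],"angular":[0,0,0],"fingers":255},{"dp":[0,-0.3,6],"angular":[0,0,0],"fingers":255},{"dp":[0,-0.3,8],"angular":[0,0,0],"fingers":255},{"dp":[0,-0.3,10],"angular":[0,0,0],"fingers":255},{"dp":[0,-0.3,12],"angular":[0,0,0],"fingers":255},{"dp":[0,-0.3,12],"angular":[0,0,0],"fingers":255}]';  python3 -m inch '[{"dp":[0,0,2],"angular":[0,0,0],"fingers":255},{"dp":[0,0,4],"angular":[0,0,0],"fingers":255},{"dp":[0,0,6],"angular":[0,0,0],"fingers":255},{"dp":[0,0,8],"angular":[0,0,0],"fingers":255},{"dp":[0,0,10],"angular":[0,0,0],"fingers":255},{"dp":[0,0,10],"angular":[0,0,0],"fingers":255}]'; python3 - <<'E'
from go import go
go([630.2,40.9,51.8])
E
```

```text
clock: 17.25
eef_pos: [629.9, 41.0, 71.0]
tcp_rot: [3.14, -0.0, -1.25]
contact_force: [-0.0, 1.1, -1.9]
opening: 0.238
clock: 17.75
eef_pos: [629.9, 41.0, 61.1]
tcp_rot: [3.141, -0.0, -1.25]
contact_force: [-0.4, -0.1, -0.8]
opening: 0.241
t 17.75 pos [629.9  41.   61.1] rot [ 3.141 -0.    -1.25 ] F [-0.4 -0.1 -0.8] open 0.241
dp [ 0.2 -0.2  9.3] ang [ 0.001 -0.    -0.001]
```

Free running with no side force. Driving it home.

```bash
python3 -m inch '[{"dp":[0,0,2],"angular":[0,0,0],"fingers":255},{"dp":[0,0,4],"angular":[0,0,0],"fingers":255},{"dp":[0,0,6],"angular":[0,0,0],"fingers":255},{"dp":[0,0,8],"angular":[0,0,0],"fingers":255},{"dp":[0,0,9.5],"angular":[0,0,0],"fingers":255},{"dp":[0,0,10.5],"angular":[0,0,0],"fingers":255},{"dp":[0,0,10.5],"angular":[0,0,0],"fingers":255}]';  python3 - <<'E'
from ov import *
from go import go
b,d=vision.grab_frame("side")
cv2.imwrite("pics/p17.png",cv2.resize(b[170:250,235:335],None,fx=7,fy=7,interpolation=cv2.INTER_CUBIC))
go([630.2,40.9,51.8])
E
```

```text
clock: 18.33
eef_pos: [630.2, 41.0, 51.7]
tcp_rot: [3.141, -0.0, -1.25]
contact_force: [-2.3, -0.7, 7.3]
opening: 0.238
t 18.38 pos [630.2  41.   51.7] rot [ 3.141 -0.    -1.25 ] F [-2.9  0.1  7.1] open 0.236
dp [ 0.1  0.  -0.1] ang [ 0.0005 -0.0003 -0.001 ]
```

View pics/p17.png

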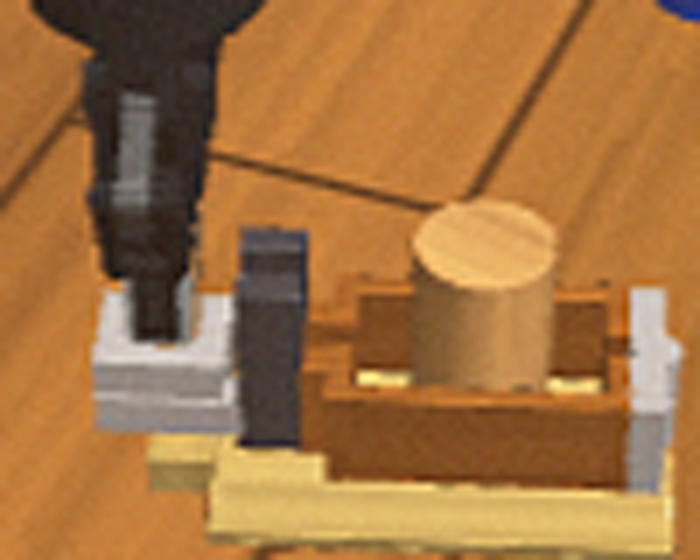

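The pin is home: the handle is on the upper lug with 7 N reaction at TCP z = 51.7, as computed. Now I release and lift.

```bash
python3 -m inch '[{"dp":[0,0,-0.5],"angular":[0,0,0],"fingers":140},{"dp":[0,0,-0.5],"angular":[0,0,0],"fingers":110},{"dp":[0,0,-0.5],"angular":[0,0,0],"fingers":90},{"dp":[0,0,-3],"angular":[0,0,0],"fingers":80},{"dp":[0,0,-20],"angular":[0,0,0],"fingers":80},{"dp":[0,0,-50],"angular":[0,0,0],"fingers":60},{"dp":[0,0,-80],"angular":[0,0,0],"fingers":60},{"dp":[0,0,-80],"angular":[0,0,0],"fingers":60}]';  python3 - <<'E'
from ov import *
from go import go
b,d=vision.grab_frame("side");a,_=vision.grab_frame("top")
o=np.zeros((600,800,3),np.uint8);o[:,:]=cv2.resize(b[170:245,235:335],(800,600),interpolation=cv2.INTER_CUBIC);cv2.imwrite("pics/p18.png",o)
go([595.9,29.7,130])
W=cloud("side",d);m=(np.hypot(W[...,0]-629.5,W[...,1]-41)<9)&(W[...,2]>80)&(W[...,2]<95);print(m.sum(),W[m].mean(0))
E
```

```text
clock: 19.05
eef_pos: [633.7, 41.3, 136.9]
tcp_rot: [-3.134, -0.002, -1.25]
contact_force: [1.4, -1.0, 1.0]
opening: 0.768
t 19.15 pos [631.2  41.1 132.5] rot [-3.139e+00 -1.000e-03 -1.250e+00] F [0.5 0.4 0.6] open 0.766
dp [-0.3 37.1  2.4] ang [-0.0025 -0.0009 -0.001 ]
31 [628.90921097  41.00719436  88.09059592]
```

View pics/p18.png

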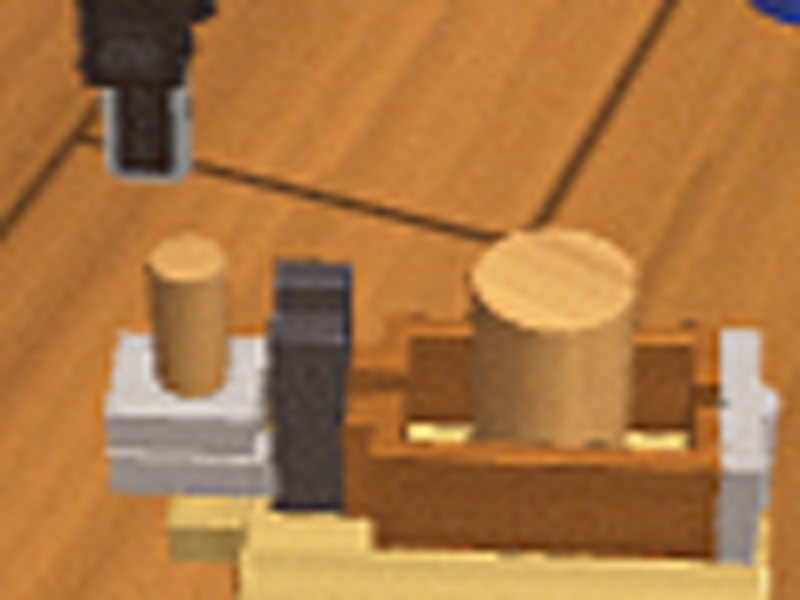

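The pin is upright and home, with its handle top at 88 mm. I'll shift to the tabs, check the alignment, then pinch.

```bash
python3 -m inch '[{"dp":[0,15,0],"angular":[0,0,0],"fingers":60},{"dp":[0,30,0],"angular":[0,0,0],"fingers":60},{"dp":[0,37,10],"angular":[0,0,0],"fingers":60},{"dp":[0,37,30],"angular":[0,0,0],"fingers":60},{"dp":[0,37,42],"angular":[0,0,0],"fingers":60},{"dp":[0,37,42],"angular":[0,0,0],"fingers":60},{"dp":[0,37,42],"angular":[0,0,0],"fingers":60}]';  python3 - <<'E'
from ov import *
from go import go
b,d=vision.grab_frame("side")
o=cv2.resize(b[160:235,235:335],(800,600),interpolation=cv2.INTER_CUBIC);cv2.imwrite("pics/p19.png",o)
go([595.9,29.7,44])
E
```

```text
clock: 19.73
eef_pos: [594.3, 29.4, 87.8]
tcp_rot: [3.138, 0.001, -1.25]
contact_force: [0.2, 0.5, 0.0]
opening: 0.764
t 19.78 pos [595.1  29.5  88.7] rot [ 3.14  0.   -1.25] F [ 0.8 -0.1  1. ] open 0.767
dp [ 0.  -0.9 44.7] ang [ 0.0014  0.0001 -0.0009]
```

View pics/p19.png

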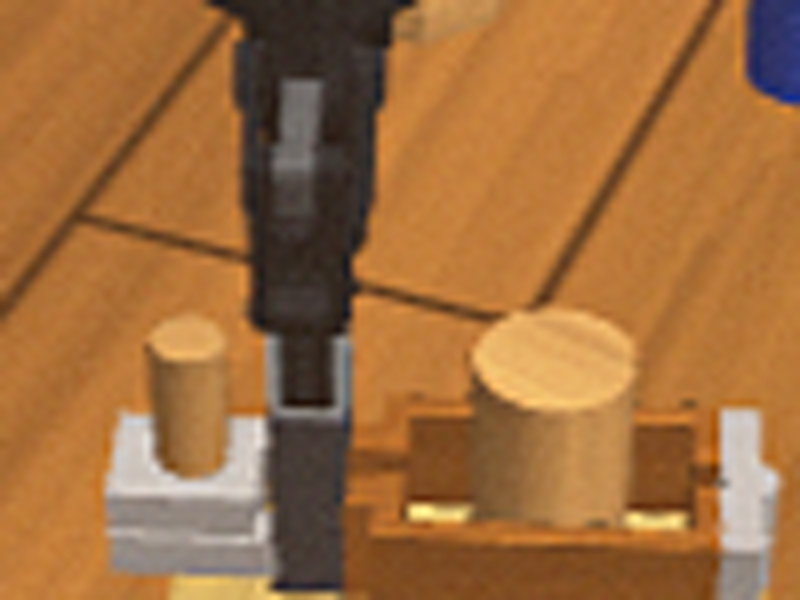

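The finger lines up with the tab (crop x 271–350). Descending.

```bash
python3 -m inch '[{"dp":[0,-0.7,12],"angular":[0.001,0,0],"fingers":60},{"dp":[0,-0.7,24],"angular":[0.001,0,0],"fingers":60},{"dp":[0,-0.7,34],"angular":[0.001,0,0],"fingers":60},{"dp":[0,-0.7,40],"angular":[0.001,0,0],"fingers":60},{"dp":[0,-0.7,43],"angular":[0.001,0,0],"fingers":60},{"dp":[0,-0.7,43],"angular":[0.001,0,0],"fingers":60},{"dp":[0,-0.7,43],"angular":[0.001,0,0],"fingers":60}]';python3 - <<'E'
from ov import *
from go import go
b,d=vision.grab_frame("side")
o=cv2.resize(b[160:235,235:335],(800,600),interpolation=cv2.INTER_CUBIC);cv2.imwrite("pics/p20.png",o)
go([595.9,29.7,44])
E
```

```text
clock: 20.37
eef_pos: [595.8, 29.6, 46.0]
tcp_rot: [-3.141, -0.0, -1.25]
contact_force: [0.7, 0.3, -0.3]
opening: 0.764
t 20.42 pos [596.   29.6  46.3] rot [-3.141 -0.    -1.25 ] F [ 0.8 -1.   0.4] open 0.763
dp [-0.2  0.1  2.3] ang [-0.0009 -0.0003 -0.001 ]
```

View pics/p20.png

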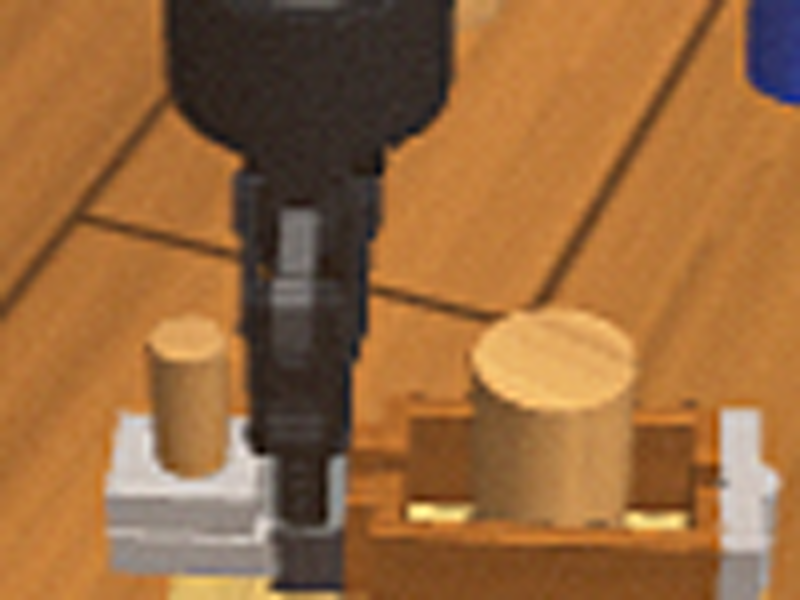

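The fingers straddle both tabs, clear of the pin and the cheeks. Closing at 50 N.

```bash
python3 -m inch '[{"dp":[0,0,1],"angular":[0,0,0],"fingers":110},{"dp":[0,0,1],"angular":[0,0,0],"fingers":130},{"dp":[0,0,1],"angular":[0,0,0],"fingers":150},{"dp":[0,0,1],"angular":[0,0,0],"fingers":255},{"dp":[0,0,1],"angular":[0,0,0],"fingers":255},{"dp":[0,0,1],"angular":[0,0,0],"fingers":255},{"dp":[0,0,1],"angular":[0,0,0],"fingers":255},{"dp":[0,0,1],"angular":[0,0,0],"fingers":255}]' 50; python3 -m inch '[{"dp":[0,0,0],"angular":[0,0,0],"fingers":255},{"dp":[0,0,0],"angular":[0,0,0],"fingers":255},{"dp":[0,0,0],"angular":[0,0,0],"fingers":255},{"dp":[0,0,0],"angular":[0,0,0],"fingers":255},{"dp":[0,0,0],"angular":[0,0,0],"fingers":255},{"dp":[0,0,0],"angular":[0,0,0],"fingers":255}]';python3 - <<'E'
from ov import *
from go import go
b,d=vision.grab_frame("side");a,_=vision.grab_frame("top")
o=cv2.resize(b[160:235,235:335],(800,600),interpolation=cv2.INTER_CUBIC);cv2.imwrite("pics/p21.png",o);cv2.imwrite("pics/t21.png",a)
go([595.9,29.7,44])
W=cloud("side",d);m=(np.hypot(W[...,0]-629.5,W[...,1]-41)<9)&(W[...,2]>80)&(W[...,2]<95);print(m.sum(),W[m].mean(0))
m=(np.hypot(W[...,0]-533,W[...,1]-8)<14)&(W[...,2]>75)&(W[...,2]<95);print(m.sum(),W[m].mean(0))
for c,z in(((732,306),70),((686.5,-273),40)):
    m=(np.hypot(W[...,0]-c[0],W[...,1]-c[1])<60)&(abs(W[...,2]-z)<4);print(cv2.minEnclosingCircle(W[m][:,:2].astype(np.float32)))
E
```

```text
clock: 21.08
eef_pos: [595.9, 29.9, 45.8]
tcp_rot: [-3.14, -0.0, -1.249]
contact_force: [-2.0, 2.9, 5.3]
opening: 0.391
clock: 21.58
eef_pos: [596.0, 29.9, 45.8]
tcp_rot: [-3.14, -0.0, -1.249]
contact_force: [-1.4, 2.2, 4.9]
opening: 0.395
t 21.68 pos [596.   30.   45.8] rot [-3.14  -0.    -1.249] F [-1.7  2.7  4.4] open 0.394
dp [0.2 0.2 1.8] ang [-0.0012 -0.0002 -0.0001]
31 [628.94061154  41.32203242  87.67354646]
81 [533.41855163   7.91455229  85.10936896]
((731.8233032226562, 306.48419189453125), 33.83705520629883)
((662.41845703125, -277.8028869628906), 29.60191535949707)
```

View pics/p21.png

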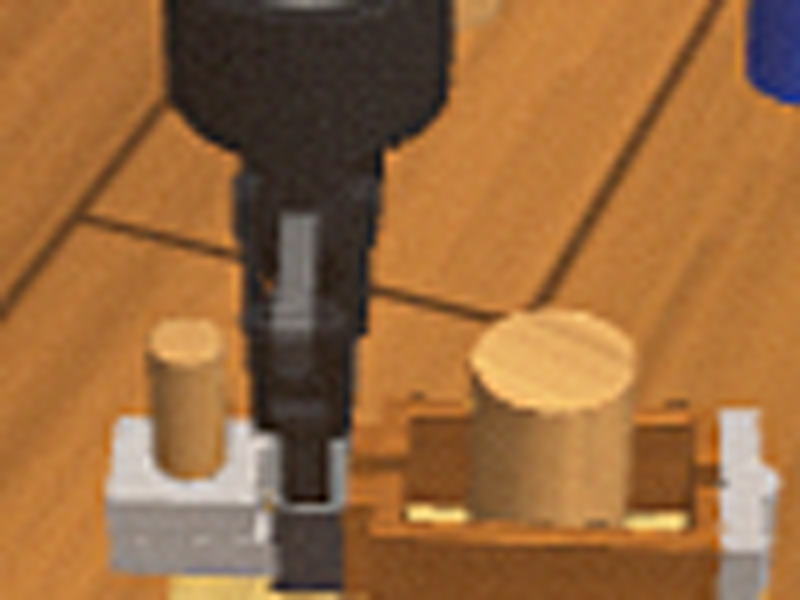

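```bash
python3 - <<'E'
import cv2,numpy as np
a=cv2.imread("pics/top0.png").astype(int);b=cv2.imread("pics/t21.png").astype(int)
for s in((slice(150,195),slice(355,400)),(slice(132,172),slice(125,165))): print(abs(a[s]-b[s]).mean().round(2))
from rig import sign_off; print(sign_off())
E
```

```text
1.08
1.1
the job is handed in; nothing more can be done
None
```

I stood the wooden blank on the post, swung the loose half shut, pushed the pin home and handed the job in with the gripper still squeezing both tabs. I signed off at about 21.7 s of the 72 s; the hand-in reports no verdict, so I don't know the score.

Last checks before handing in:
- **Blank:** its top was at 85 mm, so it is standing on the post. Its axis is about 3–4 mm from the post centre, which is the expected slide to the fixed cheek.
- **Jaw:** it looks fully shut. The push rose to 14 N as the arm stopped advancing, and afterwards the upper lug hole was within about 0.5 mm of the lower one in the top view. I did not measure the jaw angle directly.
- **Pin:** its handle top was at about 88 mm, which matches fully home. It went in with almost no side force and stopped with 7 N on the lug.
- **Tabs:** the fingers stopped at an opening of 0.394 (about 34 mm). That fits gripping the 36 mm over the tabs, because earlier grips also read about 1.5 mm small. The grip was set to 50 N; the force on each tab was not measured.
- **Octagon and tin:** both were unchanged from the start in the top view.

Two things disagreed:
- **Camera offset:** the two cameras differed by 2–4 mm across the bench. I averaged them and checked against the held parts in the side view.
- **Octagon reading:** the final side-view position for the octagon was wrong, probably because the arm blocked the view. I used the top view for it instead.

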